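Prop the drying batt with the lab jack and weight the plaque

TASK

An inlaid plaque is to dry flat under press blocks, on a batt too brittle to carry them unsupported: put everything that has been left standing on the plaque into the wooden tool tray, and turn the lab jack's knob until its platform just touches the batt's underside, without lifting the batt off its props. Only then stack all the press blocks on the plaque, largest at the bottom and then in order of size, lengthways along the plaque and centred, each lying flat and fully supported by the one below. Leave the other things on the bench where they are.

Things in the scene. Friction and masses are not known exactly. Their poses are not given: they have to be found in the camera images.
- stand: Fixed steel bench plate, 150 x 330 x 6 mm, carrying four round kiln props (42 mm across, tops 130 mm above the bench, at x = +-33, y = +-122 mm) and, in the middle, an aluminium scissor lab jack. Origin: centre of the plate's underside on the bench; x points away from the knob, y along the length of the batt, z up. The knob is on the -x side, facing the robot.
- jack_top (a point): Centre of the top face of the jack's aluminium platform (100 x 100 x 5 mm). It starts 12 to 26 mm below the batt.
- jack_knob (a joint): Angle (rad) of the jack's knob: it grows as the knob is turned clockwise as seen from the robot's side (looking along the stand's +x), and that raises the platform by 10 mm a turn; turning back lowers it. It starts between 0 and 8.5 and can go from -1 to 31. It needs about 0.1 N m (5 N at the handle) and stays where it is left, even under load.
- knob_hub (a point): Point on the knob's axis (the axis is the stand's x), level with the middle of the finger handle. The knob is a black disc, 52 mm across and 12 mm thick, whose front face lies 17 mm behind this point. As the jack rises the knob rises half as much as the platform.
- knob_pin (a point): Middle of the knob's red finger handle: a revolving sleeve 12 mm across and 34 mm long, parallel to the knob's axis, standing out from the disc 20 mm off the axis; it spins freely on its pin, so it can be pinched from above and carried round in a circle without letting go. At knob angle 0 it is straight above the axis; it stands about 58 mm in front of the front edge of the batt.
- board: Drying batt: pale stone-coloured slab 110 (x) x 300 (y) x 14 mm, 0.95 kg, lying loose across the four props with its underside 130 mm above the bench, over the jack. Origin: centre of its underside; x and y along its sides as for the stand, z up. A tan clay plaque with white inlay, 94 (x) x 170 (y) x 10 mm, is bedded on the middle of it and fixed to it.
- plaque_top (a point): Centre of the plaque's top face, 24 mm above the batt's underside; axes as the batt's.
- tray: Wooden tool tray on the bench, open on top, 165 (x) x 135 (y) x 36 mm outside, walls 5 mm, floor 5 mm thick, 0.7 kg, loose. Origin: centre of its underside.
- block_a_mid (a point): Centre of the dark teal glazed stoneware press block, 120 (x, its length) x 66 (y) x 24 mm (z), 0.42 kg or a third more or less, lying flat on the bench at the start. May be absent.
- block_b_mid (a point): Centre of the olive green glazed stoneware press block, 100 (x, its length) x 54 (y) x 24 mm (z), 0.29 kg or a third more or less, lying flat on the bench at the start. May be absent.
- block_c_mid (a point): Centre of the brown glazed stoneware press block, 80 (x, its length) x 42 (y) x 24 mm (z), 0.2 kg or a third more or less, lying flat on the bench at the start. May be absent.
- block_d_mid (a point): Centre of the cream glazed stoneware press block, 60 (x, its length) x 30 (y) x 24 mm (z), 0.12 kg or a third more or less, lying flat on the bench at the start. May be absent.
- slip_jar_mid (a point): Centre (half-way up) of the pale slip jar with a white cap, 42 mm across, 52 mm high, standing on the plaque at the start. May be absent.
- stamp_mid (a point): Centre (half-way up) of the upright wooden stamp, 28 x 28 mm in its lower 34 mm and 20 x 20 mm above, 58 mm high, standing on the plaque at the start. May be absent.
- test_pot_mid (a point): Centre (half-way up) of the small green test pot, 42 mm across between 12 and 36 mm above its foot, 30 mm across above and below, 56 mm high, closed, standing on the plaque at the start. May be absent.
- glaze_bottle: Bystander: amber bottle, 60 mm across, 130 mm high; origin: centre of its underside.
- water_bowl: Bystander: white bowl, 100 mm across, 35 mm high; origin: centre of its underside.
- spare_prop: Bystander: short kiln prop, 40 mm across, 60 mm high; origin: centre of its underside.
- rib: Bystander: flat wooden rib, 100 x 45 x 8 mm; origin: centre of its underside.
- oxide_jar: Bystander: red-brown jar with a blue cap, 56 mm across, 60 mm high; origin: centre of its underside.

How it is judged:
By the outcome, as a careful person would: the job done as asked, in the order asked, and still so for the second after the job is handed in, with the robot touching nothing.
Of slip_jar, stamp, test_pot only 1 to 3 are there at a start; the rules pass over those that are not, and their reading is None.
Of block_a, block_b, block_c, block_d only 3 to 4 are there at a start; the rules pass over those that are not, and their reading is None.
At some moment in a run one of tray, block_c, block_d may be knocked a few centimetres aside while the robot is not near it.
Once in a run the grip may slacken for a moment while it holds something.
It also fails if it takes over 210 s, if anything falls off the work surface, if the arm or the gripper's body presses on something with over 40 N, if the wrist force passes 120 N, or if a joint passes its speed limit or range.

ROBOT

A 7-joint arm with a two-finger parallel gripper is mounted at the origin on the work surface. World frame = base frame: x ahead of the robot, y to its left, z up, the work surface at z = 0. Lengths are in m, angles in rad, forces in N, time in s.
With the tool pointing down it reaches from about 0.425 to 0.925 m from the base axis. Payload 6.8 kg.
Tool frame: the origin (TCP) lies midway between the tips of the shut fingers; the grasp point (between the pads) lies 19 mm behind it; z points along the fingers, y is the direction in which the jaws open and shut (so a half turn about z gives the same grasp; the last joint's range is limited). The gripper opens to 85 mm and grips with 20 to 120 N. Pads are 22 mm wide; open, the fingers measure 114 mm over their backs; the gripper's body (76 mm by 85 mm) begins 54 mm behind the grasp point. The pads swing forward as they close: fully open they stand 13 mm farther back than shut.
Start: joints at [-1.456, 0.477, 0.022, 1.555, -0.011, 1.109, -0.083], TCP at [0.149, 0.658, 0.231] pointing down, gripper open.
Joint ranges: [-2.96, 2.96], [-0.34, 2.1], [-1.41, 1.46], [0.24, 2.44], [-1.37, 4.51], [0.17, 1.92], [-2.96, 2.96]. Speed limits (rad/s): [2.39, 2.39, 3.14, 3.14, 3.14, 3.14, 3.14].

INTERFACE

Orientations are given as a rotation vector (axis times angle).
In Python, from rig import sensors, capture, order, nets gives the robot as it stands.
- The arm moves only by the shell command python3 -m creep 'ROWS' [FORCE]. ROWS is JSON, a list of rows, each a list of 7 numbers: the shift along the tool's x, y, z in cm, then the turn, a rotation vector about the tool's x, y, z in degrees, then the finger opening in cm, from 0 to 8.54. A call has 1 to 20 rows; each row is the pose to reach, as a shift and turn from the pose measured when the call began, along the tool's axes at that moment; what a row does not reach only later rows make up. A row lasts 1/12 s, in which the tool goes at most 41.7 mm and 7.16 degrees, less where a joint would pass 70% of its speed; a pose out of reach is approached as far as the arm can. A call with a gripper value outside its range is refused whole. The fingers move at their own pace and stop on an object; FORCE is the grip in N (left out, the last holds). Time passes only in rows, so rows that repeat a pose let the fingers close. It gives the time, the measured TCP pose, the force and the opening at its end, in the units of the state.
- sensors.get_obs(): the state, without advancing time (a new reading comes with each control period).
- capture(name): name is "scene" or "top" or "wrist"; returns a dict with "img" (480x640x3 uint8, blue, green, red), "vfov" (degrees; the focal length in pixels is half the picture's height over the tangent of half this angle, whatever the lens; pixels are square), "cx", "cy" (the principal point, pixels), "rvec" (rotation vector, rad) and "tvec" (3), from world to camera coordinates, as OpenCV has them; the wrist camera has in their place "tool_from_camera" (4x4, takes a point from camera to tool coordinates, whose origin is the TCP and whose axes are the flange's). Camera axes: x right, y down, z forward; pixel columns grow to the right and rows downward; lengths in m; the calibration is good to about 2 mm. A picture is of the moment at which its call begins: read the wrist's pose just before it. There is no depth.
- order.job_done(): hands the job in, once; it reports no verdict.
Trained networks look in a picture, given as the dict that the camera call returned (one of the last four; its "shot" number tells which), for a name from the list of things; names that differ only in an ending like _2 or _b are one class to them, and where a whole thing is asked for, a point or a joint stands for the part that bears it (a point fixed in the world has none). Each returns a list of dicts, best first, with "p" (0 to 1); they miss things now and then, are a little off and sometimes report something else, mostly with a low value. They report only what shows in the picture. A call takes as long as a camera call.
- nets.masks_of(target, picture): "pixels" (480x640 bool, what is visible of it) and "box" ([left, top, right, bottom] in pixels, round what is visible of it).
The state is a dict: "t": time; "joint_pos": joint angles; "qvel": joint speeds; "joint_torque": joint torques, N m; "tool_pos": TCP position; "ee_rot": TCP orientation; "ft_force": force on the tool from outside, world axes, zero at the start; "torque": the same for the moment, N m; "grip_width": opening from 0.0 (shut) to 1.0 (fully open).
Only numpy, scipy, OpenCV 4.12 (cv2) and the standard library are available. Lean on these libraries where they do the work, as an engineer would, in place of code of your own. Each camera call takes 0.05 s, during which the arm holds its last target. There are 200 camera calls.

## Working session

There is one attempt and no reset: what is moved stays moved. The work goes in short steps, Python scripts to look and compute and a shell command to move; the robot and the scene stay as the last step left them, time stands still between calls to the robot, and variables do not carry over. Pictures are saved under pics/ and viewed, about 12 in all and at most 16, crops included, and the job is handed in when it is done.

```bash
ls; mkdir -p pics
python3 - <<'E'
from rig import sensors,capture
import cv2
o=sensors.get_obs();print(o)
for n in("scene","top"):
    c=capture(n);cv2.imwrite(f"pics/{n}0.png",c["img"]);print(n,c["vfov"],c["cx"],c["cy"],c["rvec"],c["tvec"],c["shot"])
E
```

```text
pics
{'t': 0.0, 'joint_pos': array([-1.45609378,  0.47781474,  0.02235018,  1.55646517, -0.01154603,
        1.10930007, -0.08309662]), 'qvel': array([ 8.48104125e-04,  8.65415460e-04,  4.11048057e-04, -3.41239447e-04,
        1.09345900e-05, -1.39881442e-03, -2.91744647e-04]), 'joint_torque': array([ 6.00221265e-04, -5.96427405e+01,  1.60812322e+00, -2.81198144e+01,
        1.24548524e-02,  9.06746602e-03, -5.34267713e-06]), 'tool_pos': array([0.14902619, 0.65772632, 0.2303103 ]), 'ee_rot': array([-3.49250003e-01, -3.12201296e+00,  2.91646908e-03]), 'ft_force': array([ 0.4822824 , -0.75207434,  0.41000679]), 'torque': array([0.00179561, 0.00437463, 0.02967309]), 'grip_width': 0.9984222469362353}
scene 49.74686519726094 328.1955262348631 231.73010445420383 [ 1.76498776  1.93733006 -0.67168518] [ 0.12160119 -0.34163269  1.6619955 ] 1
top 55.16213337124104 315.6953648783832 241.53350425736457 [ 2.17585863 -2.21785366  0.12180402] [-0.087569    0.58760834  1.22251529] 2
```

View pics/scene0.png

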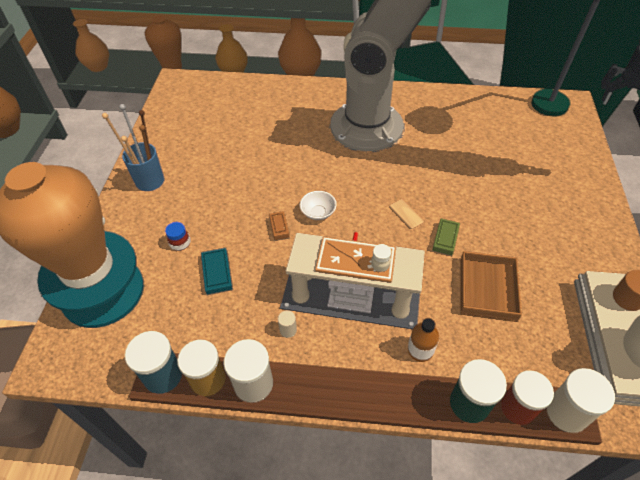

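View pics/top0.png

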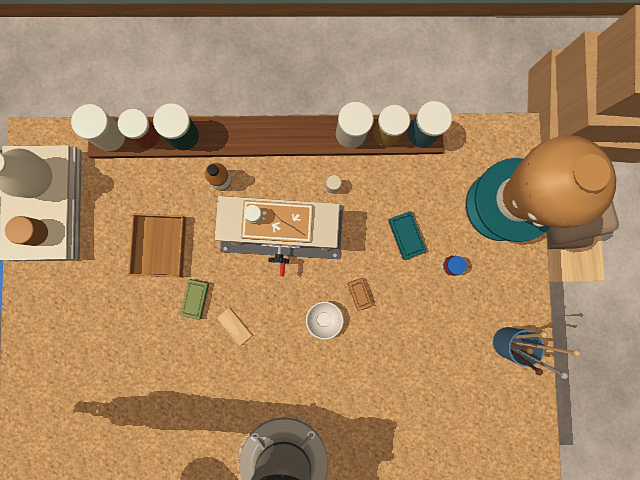

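```bash
cat > h.py <<'E'
import numpy as np,cv2
from scipy.spatial.transform import Rotation as R
from rig import sensors,capture,order,nets
def tool(o=None):
    o=o or sensors.get_obs();T=np.eye(4);T[:3,:3]=R.from_rotvec(o["ee_rot"]).as_matrix();T[:3,3]=o["tool_pos"];return T
def shot(n):
    T=tool();c=capture(n)
    if n=="wrist": c["W"]=T@np.array(c["tool_from_camera"])   # world from cam
    else:
        M=np.eye(4);M[:3,:3]=R.from_rotvec(np.ravel(c["rvec"])).as_matrix();M[:3,3]=np.ravel(c["tvec"]);c["W"]=np.linalg.inv(M)
    f=240/np.tan(np.radians(c["vfov"])/2);c["K"]=np.array([[f,0,c["cx"]],[0,f,c["cy"]],[0,0,1]]);return c
def proj(c,p):
    q=np.linalg.inv(c["W"])@np.append(p,1);u=c["K"]@q[:3];return u[:2]/u[2]
def unproj(c,uv,z):
    uv=np.atleast_2d(uv).astype(float);d=(c["W"][:3,:3]@np.linalg.inv(c["K"])@np.c_[uv,np.ones(len(uv))].T).T
    o=c["W"][:3,3];return o+d*((z-o[2])/d[:,2])[:,None]
def rect(c,name,z,minp=.3):
    """mask -> min area rect on plane z: centre, sides, angle of long side (deg), p"""
    r=nets.masks_of(name,c);out=[]
    for m in r:
        if m["p"]<minp: continue
        v,u=np.nonzero(m["pixels"])
        if len(u)<8: continue
        P=unproj(c,np.c_[u,v],z)[:,:2];(cx,cy),(w,h),a=cv2.minAreaRect((P*1000).astype(np.float32))
        if h>w:w,h,a=h,w,a+90
        out.append((round(m["p"],2),np.round([cx,cy],1),np.round([w,h],1),round((a+90)%180-90,1),np.round(m["box"]),len(u)))
    return out
def pose():
    T=tool();y=T[:3,1];x=T[:3,0];o=sensors.get_obs()
    print("t %.2f tcp"%o["t"],np.round(o["tool_pos"]*1000,1),"x ax",np.round(x,3),"y ax",np.round(y,3),"z ax",np.round(T[:3,2],3),"g",round(o["grip_width"]*85.4,1),"F",np.round(o["ft_force"],1),"q",np.round(o["joint_pos"],2))
def mv(p,yaw=None):
    """shift(cm, tool axes) to world point p (mm); yaw: wanted world angle of tool y (deg, mod 180), also levels tool down. Turn deg."""
    T=tool();d=T[:3,:3].T@(np.array(p)/1000-T[:3,3])*100
    r=np.zeros(3)
    if yaw is not None:
        best=None
        for k in(0,180):
            a=np.radians(yaw+k);y=np.array([np.cos(a),np.sin(a),0]);z=np.array([0,0,-1.]);M=np.c_[np.cross(y,z),y,z]
            q=R.from_matrix(T[:3,:3].T@M).as_rotvec(degrees=True)
            if best is None or np.linalg.norm(q)<np.linalg.norm(best):best=q
        r=best
    print("shift cm",np.round(d,2),"turn",np.round(r,1))
E
python3 - <<'E'
from h import *
pose()
Z=dict(block_a_mid=24,block_b_mid=24,block_c_mid=24,block_d_mid=24,slip_jar_mid=206,stamp_mid=212,test_pot_mid=210,tray=36,board=144,glaze_bottle=130,water_bowl=35,spare_prop=60,rib=8,oxide_jar=60,jack_knob=90)
for n in("top","scene"):
    c=shot(n);print(n,"cam",c["W"][:3,3],"tcp px",proj(c,sensors.get_obs()["tool_pos"]),"origin",proj(c,[0,0,0]),proj(c,[.5,0,0]),proj(c,[.5,.3,0]))
    for k,z in Z.items(): print(k,rect(c,k,z/1000))
E
```

```text
t 0.10 tcp [149.  657.8 230.4] x ax [-0.975  0.221 -0.   ] y ax [ 0.221  0.975 -0.002] z ax [-0.    -0.002 -1.   ] g 85.4 F [-0.5  1.1 -0.3] q [-1.46  0.48  0.02  1.56 -0.01  1.11 -0.08]
top cam [ 0.48880629 -0.0572449   1.26699919] tcp px [-30.6909903 443.8723633] origin [282.7850642  462.36927802] [280.09318645 274.03307735] [169.74554279 276.25375536]
block_a_mid [(0.63, array([ 599.3, -347.5]), array([118.1,  70.3]), 19.1, array([391., 214., 424., 256.]), 1072), (0.56, array([641.6,   5.8]), array([331.3, 123.9]), 85.2, array([215., 195., 342., 252.]), 5192)]
block_b_mid [(0.74, array([572.3, -21.7]), array([351. , 136.1]), -74.0, array([220., 203., 343., 274.]), 1568), (0.66, array([439. , 228.7]), array([101.5,  58.6]), -13.3, array([178., 279., 207., 318.]), 836)]
block_c_mid [(0.6, array([ 443.6, -214.1]), array([80.6, 46.4]), 17.1, array([350., 275., 370., 309.]), 495)]
block_d_mid []
slip_jar_mid [(0.53, array([638.9,  51.9]), array([44.5, 39.3]), 44.0, array([246., 204., 264., 224.]), 279)]
stamp_mid []
test_pot_mid [(0.5, array([570.4, 270.1]), array([141.3, 123. ]), -3.3
[... 2425 characters left out ...]
114. ]), array([100.7,  98.8]), 5.1, array([302., 191., 337., 222.]), 844)]
spare_prop [(0.6, array([ 756.2, -141.7]), array([67.8, 38.8]), 15.2, array([277., 308., 298., 339.]), 411)]
rib [(0.66, array([ 496.3, -480.5]), array([103.2,  56.5]), 34.8, array([165., 222., 192., 252.]), 544), (0.56, array([363.3, 128.7]), array([105.7,  48.3]), 38.8, array([392., 196., 427., 224.]), 519)]
oxide_jar [(0.85, array([ 536.8, -456.8]), array([91.3, 51.4]), 34.8, array([168., 223., 193., 255.]), 487)]
jack_knob [(0.55, array([631.3, 309.8]), array([178.4, 138.3]), -3.3, array([462., 249., 521., 319.]), 3828), (0.43, array([519. ,  -5.8]), array([25. ,  9.9]), 3.5, array([355., 234., 359., 238.]), 38)]
```

Run:
```python
from h import *
c=shot("wrist");print({k:v for k,v in c.items() if k not in("img",)})
mv([560,20,380],85.3)
```

```text
{'vfov': 60.68918016421203, 'cx': 319.1300778809681, 'cy': 238.55535434325486, 'tool_from_camera': array([[ 7.68242193e-04, -9.60863790e-01, -2.77020191e-01,
         7.11967716e-02],
       [ 9.99999389e-01,  9.58522415e-04, -5.51467952e-04,
         9.33725306e-04],
       [ 7.95415649e-04, -2.77019598e-01,  9.60863939e-01,
        -1.41952485e-01],
       [ 0.00000000e+00,  0.00000000e+00,  0.00000000e+00,
         1.00000000e+00]]), 'shot': 5, 'W': array([[ 2.20198781e-01,  9.37327352e-01,  2.70055426e-01,
         7.99166686e-02],
       [ 9.75454677e-01, -2.11359364e-01, -6.17688668e-02,
         6.74962424e-01],
       [-8.18905313e-04,  2.77028257e-01, -9.60861423e-01,
         3.73250167e-01],
       [ 0.00000000e+00,  0.00000000e+00,  0.00000000e+00,
         1.00000000e+00]]), 'K': array([[409.97798731,   0.        , 319.13007788],
       [  0.        , 409.97798731, 238.55535434],
       [  0.        ,   0.        ,   1.        ]])}
shift cm [-54.17 -53.18 -14.87] turn [ 0.   0.  -8.1]
```

```bash
python3 -m creep '[[0,0,-14.8,0,0,-4,8.5],[0,0,-14.8,0,0,-8,8.5],[0,0,-14.8,0,0,-8,8.5],[0,0,-14.8,0,0,-8,8.5],[-54.2,-53.2,-14.9,0,0,-8.1,8.5],[-54.2,-53.2,-14.9,0,0,-8.1,8.5],[-54.2,-53.2,-14.9,0,0,-8.1,8.5],[-54.2,-53.2,-14.9,0,0,-8.1,8.5],[-54.2,-53.2,-14.9,0,0,-8.1,8.5],[-54.2,-53.2,-14.9,0,0,-8.1,8.5],[-54.2,-53.2,-14.9,0,0,-8.1,8.5],[-54.2,-53.2,-14.9,0,0,-8.1,8.5],[-54.2,-53.2,-14.9,0,0,-8.1,8.5],[-54.2,-53.2,-14.9,0,0,-8.1,8.5],[-54.2,-53.2,-14.9,0,0,-8.1,8.5],[-54.2,-53.2,-14.9,0,0,-8.1,8.5],[-54.2,-53.2,-14.9,0,0,-8.1,8.5],[-54.2,-53.2,-14.9,0,0,-8.1,8.5],[-54.2,-53.2,-14.9,0,0,-8.1,8.5],[-54.2,-53.2,-14.9,0,0,-8.1,8.5]]' 40
python3 -m creep '[[-9,-9,0,0,0,0,8.5],[-9,-9,0,0,0,0,8.5]]'
python3 - <<'E'
from h import *
pose()
c=shot("wrist");cv2.imwrite("pics/w1.png",c["img"])
for k,z in dict(slip_jar_mid=206,stamp_mid=212,test_pot_mid=210,board=144,knob_pin=110,block_d_mid=24).items():print(k,rect(c,k,z/1000))
mv([560,20,380],85.3)
E
```

```text
t: 3.42
tool_pos: [0.5106, 0.0958, 0.3806]
ee_rot: [0.128, 3.138, 0.001]
ft_force: [0.3, 0.5, -0.4]
grip_width: 0.997
t: 3.58
tool_pos: [0.5643, 0.0319, 0.3811]
ee_rot: [0.127, 3.137, 0.003]
ft_force: [1.9, 0.2, 0.6]
grip_width: 0.997
t 3.58 tcp [564.3  31.9 381.1] x ax [-0.997  0.081 -0.002] y ax [0.081 0.997 0.002] z ax [ 0.002  0.002 -1.   ] g 85.1 F [1.9 0.2 0.6] q [-0.62  0.19  0.54  1.65 -0.1   1.33  1.43]
slip_jar_mid [(0.65, array([630.8,  54.9]), array([54.7, 37.9]), 8.7, array([326., 258., 376., 320.]), 2308)]
stamp_mid []
test_pot_mid [(0.57, array([550.1, 220.9]), array([105.6,  97.3]), -3.3, array([494., 107., 639., 245.]), 17559)]
board [(0.8, array([625.2,   1.9]), array([299.8, 112.9]), 85.4, array([138., 205., 449., 316.]), 30462)]
knob_pin [(0.54, array([509.4,  -2.4]), array([32.5, 10.7]), -6.0, array([272., 125., 283., 159.]), 367)]
block_d_mid []
shift cm [ 0.18 -1.56  0.04] turn [0.1 0.  0.2]
```

View pics/w1.png

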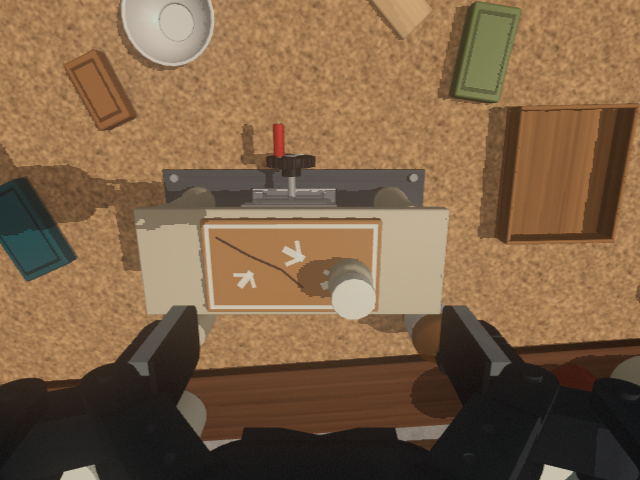

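Run:
```python
from h import *
c=shot("wrist");p=unproj(c,[[353,299]],.206)[0]*1000;print(p)
# board corners, tray, top camera for tray
print("board corners",np.round(unproj(c,[[134,209],[448,208],[442,314],[147,314]],.144)*1000,1))
t=shot("top");print(proj(t,np.array([p[0],p[1],206])/1000))
mv([p[0],p[1],260],85.3);mv([p[0],p[1],164],85.3)
```

```text
[638.06553171  59.18837114 206.        ]
board corners [[ 558.6 -137.7  144. ]
 [ 580.7  156.8  144. ]
 [ 690.3  151.7  144. ]
 [ 666.8 -146.6  144. ]]
[249.62192373 214.14063019]
shift cm [-7.28  2.94 12.07] turn [0.1 0.  0.2]
shift cm [-7.28  2.93 21.67] turn [0.1 0.  0.2]
```

```bash
python3 -m creep '[[-7.3,2.8,4,0.1,0,0.2,8.5],[-7.3,2.8,8,0.1,0,0.2,8.5],[-7.3,2.8,12,0.1,0,0.2,8.5],[-7.3,2.8,15,0.1,0,0.2,8.5],[-7.3,2.8,18,0.1,0,0.2,8.5],[-7.3,2.8,20,0.1,0,0.2,8.5],[-7.3,2.8,21.7,0.1,0,0.2,8.5],[-7.3,2.8,21.7,0.1,0,0.2,8.5],[-7.3,2.8,21.7,0.1,0,0.2,3],[-7.3,2.8,21.7,0.1,0,0.2,3],[-7.3,2.8,21.7,0.1,0,0.2,3],[-7.3,2.8,21.7,0.1,0,0.2,3],[-7.3,2.8,21.7,0.1,0,0.2,3],[-7.3,2.8,21.7,0.1,0,0.2,3]]' 40
python3 - <<'E'
from h import *
pose()
E
```

```text
t: 5.2
tool_pos: [0.6393, 0.0579, 0.1659]
ee_rot: [0.129, 3.135, 0.001]
ft_force: [-0.5, -0.4, 5.6]
grip_width: 0.468
t 5.20 tcp [639.3  57.9 165.9] x ax [-0.997  0.082 -0.004] y ax [0.082 0.997 0.001] z ax [ 0.004  0.001 -1.   ] g 40.0 F [-0.5 -0.4  5.6] q [-0.53  0.52  0.47  1.73 -0.28  0.96  1.54]
```

```bash
python3 -m creep '[[0,0,-3,0,0,0,3],[0,0,-7,0,0,0,3],[0,0,-11,0,0,0,3],[0,0,-11,0,0,0,3]]' 60
python3 - <<'E'
from h import *
pose()
t=shot("top")
for k,z in dict(tray=36,block_a_mid=24,block_b_mid=24,block_c_mid=24,slip_jar_mid=280).items():print(k,rect(t,k,z/1000))
mv([587,324,270],85.3);mv([587,324,20],85.3)
E
```

```text
t: 5.53
tool_pos: [0.6433, 0.0574, 0.2858]
ee_rot: [0.13, 3.121, 0.007]
ft_force: [2.3, 0.4, -0.6]
grip_width: 0.46
t 5.53 tcp [643.3  57.4 285.8] x ax [-0.996  0.083 -0.018] y ax [0.083 0.997 0.005] z ax [ 0.018  0.004 -1.   ] g 39.3 F [ 2.3  0.4 -0.6] q [-0.56  0.41  0.52  1.61 -0.22  1.17  1.49]
tray [(0.98, array([584.3, 327.9]), array([165.2, 136.7]), -3.0, array([128., 215., 185., 279.]), 3156)]
block_a_mid [(0.85, array([ 598.9, -346.9]), array([122.8,  73.8]), 20.1, array([388., 211., 424., 259.]), 1160)]
block_b_mid []
block_c_mid [(0.62, array([ 441.8, -212.8]), array([77.8, 40.6]), 19.1, array([348., 277., 367., 310.]), 421)]
slip_jar_mid [(0.61, array([ 398.2, -105.6]), array([75.8, 74.6]), -1.3, array([307., 303., 343., 339.]), 1043)]
shift cm [ 7.25 26.09  0.46] turn [ 0.   0.1 -0. ]
shift cm [ 7.29 26.08 25.46] turn [ 0.   0.1 -0. ]
```

```bash
python3 -m creep '[[1,4,0,0,0,0,3],[2,8,0,0,0,0,3],[3,12,0,0,0,0,3],[4.5,16,0,0,0,0,3],[6,20,0,0,0,0,3],[7,24,0,0,0,0,3],[7.3,26.1,0,0,0,0,3],[7.3,26.1,4,0,0,0,3],[7.3,26.1,8,0,0,0,3],[7.3,26.1,12,0,0,0,3],[7.3,26.1,16,0,0,0,3],[7.3,26.1,19,0,0,0,3],[7.3,26.1,21.5,0,0,0,3],[7.3,26.1,23.5,0,0,0,3],[7.3,26.1,24.2,0,0,0,3],[7.3,26.1,24.2,0,0,0,3]]'
python3 - <<'E'
from h import *
pose();mv([587,324,20],85.3)
E
```

```text
t: 7.17
tool_pos: [0.5848, 0.3231, 0.0295]
ee_rot: [-0.129, -3.136, 0.005]
ft_force: [-0.5, 0.7, -0.7]
grip_width: 0.458
t 7.17 tcp [584.8 323.1  29.5] x ax [-0.997  0.082  0.003] y ax [ 0.082  0.997 -0.003] z ax [-0.003 -0.003 -1.   ] g 39.1 F [-0.5  0.7 -0.7] q [-0.84  0.72  0.34  1.72 -0.33  0.76  1.16]
shift cm [-0.21  0.11  0.95] turn [-0.2 -0.2 -0. ]
```

```bash
python3 -m creep '[[0,0,0.6,0,0,0,3],[0,0,1.1,0,0,0,3],[0,0,1.2,0,0,0,3],[0,0,1.2,0,0,0,4.6],[0,0,1.2,0,0,0,5.8],[0,0,1.2,0,0,0,6],[0,0,1.2,0,0,0,6],[0,0,-2,0,0,0,6],[0,0,-6,0,0,0,6],[0,0,-10,0,0,0,6],[0,0,-14,0,0,0,6],[0,0,-18,0,0,0,6],[0,0,-20,0,0,0,6],[0,0,-20,0,0,0,6]]'
python3 - <<'E'
from h import *
pose();c=shot("wrist");cv2.imwrite("pics/w2.png",c["img"]);print(rect(c,"slip_jar_mid",.057),rect(c,"tray",.036))
E
```

```text
t: 8.33
tool_pos: [0.5886, 0.3247, 0.2364]
ee_rot: [0.129, 3.134, 0.006]
ft_force: [0.6, 0.5, -0.0]
grip_width: 0.707
t 8.33 tcp [588.6 324.7 236.4] x ax [-0.997  0.082 -0.005] y ax [0.082 0.997 0.004] z ax [ 0.005  0.003 -1.   ] g 60.3 F [ 0.6  0.5 -0. ] q [-0.91  0.49  0.44  1.59 -0.23  1.11  1.08]
[(0.59, array([582. , 323.9]), array([45.3, 37.6]), -4.7, array([290., 173., 344., 234.]), 2211)] [(0.63, array([582.4, 330.9]), array([164.2, 135. ]), -3.4, array([236.,  98., 407., 289.]), 28340)]
```

View pics/w2.png

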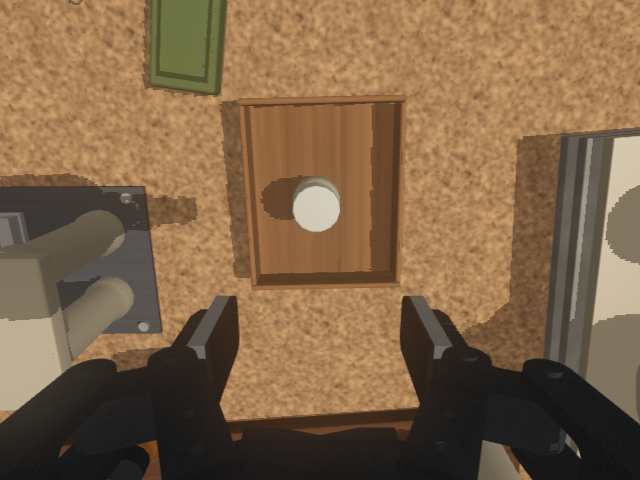

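Run:
```python
from h import *
mv([450,16,190])
```

```text
shift cm [ 10.93 -31.75   4.05] turn [0. 0. 0.]
```

```bash
python3 -m creep '[[2,-4,0,0,0,0,8.5],[4,-8,0,0,0,0,8.5],[6,-12,1,0,-5,0,8.5],[8,-16,2,0,-12,0,8.5],[10,-20,3,0,-19,0,8.5],[10.9,-24,4,0,-26,0,8.5],[10.9,-28,4,0,-33,0,8.5],[10.9,-31.8,4,0,-40,0,8.5],[10.9,-31.8,4,0,-45,0,8.5],[10.9,-31.8,4,0,-45,0,8.5],[10.9,-31.8,4,0,-45,0,8.5]]'
python3 - <<'E'
from h import *
pose();c=shot("wrist");cv2.imwrite("pics/w3.png",c["img"])
E
```

```text
t: 9.4
tool_pos: [0.4728, 0.073, 0.1947]
ee_rot: [0.122, 2.637, -0.09]
ft_force: [0.1, -1.1, -0.4]
grip_width: 0.993
t 9.40 tcp [472.8  73.  194.7] x ax [-0.873  0.071 -0.482] y ax [ 0.103  0.994 -0.041] z ax [ 0.476 -0.086 -0.875] g 84.8 F [ 0.1 -1.1 -0.4] q [-0.55  0.01  0.05  2.39  0.77  0.45  0.33]
```

View pics/w3.png

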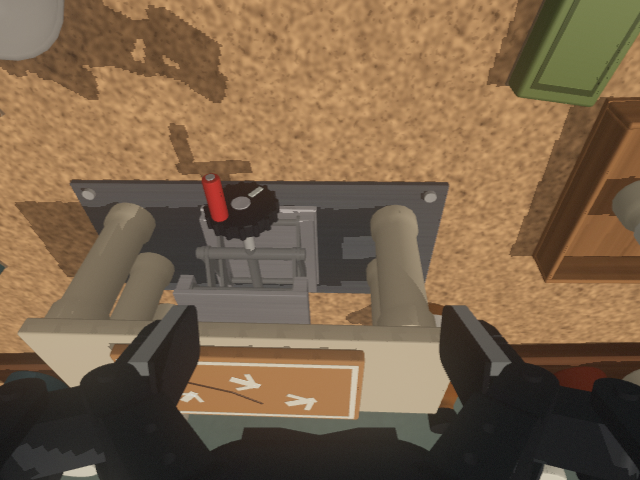

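Run:
```python
import cv2
i=cv2.imread("pics/w3.png")[165:345,150:330];cv2.imwrite("pics/w3c.png",cv2.rotate(cv2.resize(i,None,fx=3.3,fy=3.3,interpolation=cv2.INTER_CUBIC),cv2.ROTATE_180))
```

```text
(no output)
```

View pics/w3c.png

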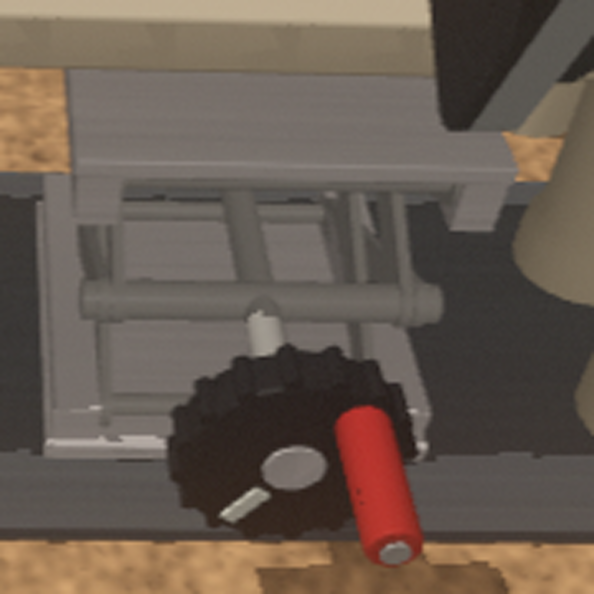

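```bash
cat > fit.py <<'E'
from h import *
from scipy.optimize import least_squares
def fit(c,pts,edges,x0=(625,2,-4.7,110,75,1.0),rad=True):
    """pts: list of (kind,(u,v)); stand pose, platform z, hub z, theta + small camera error"""
    W0=c["W"].copy()
    def S(p,q):
        a=np.radians(p[2]);return np.array([p[0]+q[0]*np.cos(a)-q[1]*np.sin(a),p[1]+q[0]*np.sin(a)+q[1]*np.cos(a),q[2]])/1000
    def model(p,k):
        th=p[5]
        if isinstance(k,tuple): return k
        return {"platL":(-50,50,p[3]),"platR":(-50,-50,p[3]),"face":(-96,0,p[4]),
          "tip":(-130,-20*np.sin(th),p[4]+20*np.cos(th)),"base":(-96,-20*np.sin(th),p[4]+20*np.cos(th))}[k]
    def res(p):
        E=np.eye(4);E[:3,:3]=R.from_rotvec(p[6:9]/100).as_matrix();E[:3,3]=p[9:12]/1000;c["W"]=W0@E
        r=[]
        for k,uv in pts: r+=list(proj(c,S(p,model(p,k)))-uv)
        for (a,b),uv in edges:
            A=proj(c,S(p,a));B=proj(c,S(p,b));n=np.array([-(B-A)[1],(B-A)[0]])/np.linalg.norm(B-A);r.append(n@(np.array(uv)-A))
        c["W"]=W0
        return np.r_[np.array(r),p[6:9]/.4,p[9:12]/2]
    s=least_squares(res,np.r_[x0,np.zeros(6)]);J=s.jac;C=np.linalg.inv(J.T@J)
    p=s.x;print("stand",np.round(p[:3],2),"plat z",round(p[3],2),"hub z",round(p[4],2),"theta",round(p[5],3),"deg",round(np.degrees(p[5]),1),"cam",np.round(p[6:],2))
    print("sd",np.round(np.sqrt(np.diag(C))[:6],2),"res",np.round(s.fun[:-6],1));return p
E
python3 - <<'E'
from fit import *
c=shot("wrist");pose();d=np.abs(c["img"].astype(int)-cv2.imread("pics/w3.png")).mean();print("diff",d);cv2.imwrite("pics/w3b.png",c["img"])
o=lambda X,Y:np.array([150+(593-X)/3.3,165+(593-Y)/3.3])
pts=[("platL",o(75,163)),("platR",o(515,170)),("face",o(294,468)),("tip",o(396,552)),("base",o(358,412)),((-75,165,6),(447,184)),((-75,-165,6),(72,182)),((-55,-150,130),(20,321)),]
edges=[(((-55,-150,130),(-55,150,130)),o(0,62)),(((-55,-150,130),(-55,150,130)),o(430,75))]
fit(c,pts,edges)
E
```

```text
t 9.50 tcp [472.6  69.7 194.1] x ax [-0.874  0.076 -0.48 ] y ax [ 0.11   0.993 -0.043] z ax [ 0.474 -0.09  -0.876] g 85.0 F [ 0.7  0.1 -0.3] q [-0.54  0.01  0.05  2.39  0.77  0.45  0.33]
diff 8.874663628472222
stand [626.99  -7.96  -4.19] plat z 102.5 hub z 53.19 theta 0.609 deg 34.9 cam [-0.5  -0.01  0.02  0.02 -0.27  0.27]
sd [2.31 2.43 0.33 0.75 0.86 0.04] res [-0.  -0.2 -0.6  0.   0.   0.1  0.5  2.  -0.4 -2.   2.6  2.  -2.3  4.4
  0.1 -2.7  2.1  0.4]
```

Run:
```python
from fit import *
c=shot("wrist");pose()
T=np.eye(4);T[:3,:3]=R.from_rotvec([.122,2.637,-.09]).as_matrix();T[:3,3]=[.4728,.073,.1947]
cur=c["W"].copy();c["W"]=T@np.array(c["tool_from_camera"])
o=lambda X,Y:np.array([150+(593-X)/3.3,165+(593-Y)/3.3])
pts=[("platL",o(75,163)),("platR",o(515,170)),("face",o(294,468)),("tip",o(396,552)),("base",o(358,412)),((-75,165,6),(447,184)),((-75,-165,6),(72,182)),((-55,-150,130),(20,321)),]
edges=[(((-55,-150,130),(-55,150,130)),o(0,62)),(((-55,-150,130),(-55,150,130)),o(430,75))]
fit(c,pts,edges)
```

```text
t 9.55 tcp [473.2  70.8 194.6] x ax [-0.873  0.075 -0.481] y ax [ 0.109  0.993 -0.042] z ax [ 0.475 -0.089 -0.876] g 85.0 F [ 1.   0.7 -0.4] q [-0.55  0.01  0.06  2.39  0.76  0.45  0.33]
stand [628.04  -3.33  -3.88] plat z 102.55 hub z 53.24 theta 0.614 deg 35.2 cam [-0.45 -0.06 -0.03  0.04 -0.67  0.67]
sd [2.31 2.43 0.33 0.75 0.86 0.04] res [ 0.  -0.2 -0.5  0.1  0.1  0.2  0.5  2.  -0.5 -2.1  2.5  2.  -2.4  4.4
  0.1 -2.6  2.2  0.5]
```

Run:
```python
from h import *
mv([500,0,200],85.8)
```

```text
shift cm [-3.14 -6.77  1.43] turn [-2.8 28.7 -1.4]
```

```bash
python3 -m creep '[[-1,-2,0,0,5,0,8.5],[-2,-4,0.5,-1,12,0,8.5],[-3.1,-6.8,1.4,-2,19,-1,8.5],[-3.1,-6.8,1.4,-2.8,26,-1.4,8.5],[-3.1,-6.8,1.4,-2.8,28.7,-1.4,5],[-3.1,-6.8,1.4,-2.8,28.7,-1.4,4],[-3.1,-6.8,1.4,-2.8,28.7,-1.4,4],[-3.1,-6.8,1.4,-2.8,28.7,-1.4,4],[-3.1,-6.8,1.4,-2.8,28.7,-1.4,4]]'
python3 - <<'E'
from h import *
pose();c=shot("wrist");
for k,z in dict(knob_pin=75,board=144).items():print(k,rect(c,k,z/1000))
i=c["img"][130:430,170:490];cv2.imwrite("pics/w4.png",cv2.resize(i,None,fx=2,fy=2))
np.savez("w4.npz",W=c["W"],K=c["K"])
E
```

```text
t: 10.3
tool_pos: [0.4998, 0.0005, 0.1992]
ee_rot: [0.114, 3.139, -0.004]
ft_force: [0.0, 0.8, -0.2]
grip_width: 0.471
t 10.30 tcp [499.8   0.5 199.2] x ax [-0.997  0.072 -0.001] y ax [ 0.072  0.997 -0.002] z ax [ 0.001 -0.002 -1.   ] g 40.2 F [ 0.   0.8 -0.2] q [-0.29  0.22  0.19  2.01 -0.05  0.91  1.42]
knob_pin []
board [(0.65, array([600.8,   3.6]), array([295.4,  75.9]), 85.2, array([ 74., 368., 602., 479.]), 10862), (0.47, array([432.8, 142.6]), array([61.7, 40.7]), -12.3, array([554.,  30., 640., 178.]), 9325)]
```

View pics/w4.png

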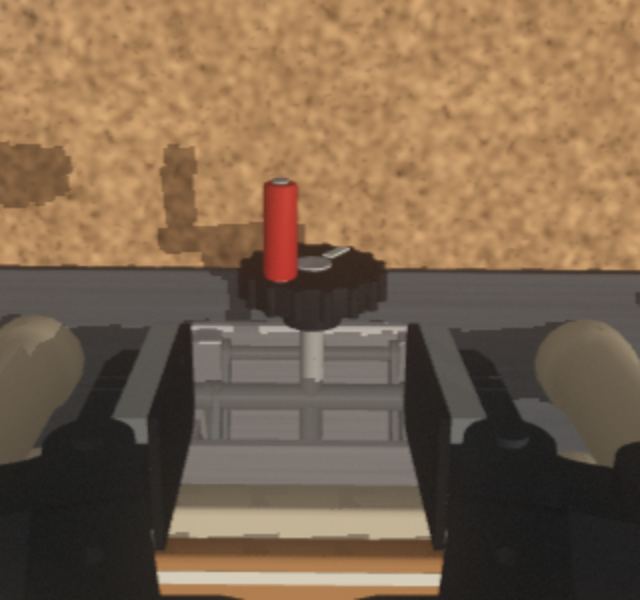

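Run:
```python
from h import *
d=np.load("w4.npz");c={"W":d["W"],"K":d["K"]}
for z in(65,70,75): print(z,np.round(unproj(c,[[310.5,221.5],[310.5,268]],z/1000)*1000,1).tolist(), "width", np.linalg.norm(np.diff(unproj(c,[[302,240],[318.7,240]],z/1000),axis=0))*1000)
for z in(48,53,58): print(z,np.round(unproj(c,[[326.5,262]],z/1000)*1000,1).tolist())
for z in(102,105): print(z,np.round(unproj(c,[[320,351.5]],z/1000)*1000,1).tolist())
print(np.round(unproj(c,[[310,383],[310,371]],.130)*1000,1).tolist())
```

```text
65 [[495.8, -4.6, 65.0], [529.9, -7.2, 65.0]] width 11.721858303190235
70 [[494.6, -4.4, 70.0], [528.1, -7.0, 70.0]] width 11.509607949411302
75 [[493.4, -4.2, 75.0], [526.3, -6.7, 75.0]] width 11.297357595632365
48 [[532.2, 4.3, 48.0]]
53 [[530.4, 4.4, 53.0]]
58 [[528.7, 4.4, 58.0]]
102 [[575.2, -3.6, 102.0]]
105 [[573.4, -3.5, 105.0]]
[[578.9, -9.8, 130.0], [570.7, -9.2, 130.0]]
```

```bash
python3 - <<'E'
from h import *
mv([510,-5.8,50.5],85.8)
E
cat > circ.py <<'E'
import numpy as np,sys
t0=float(sys.argv[1]);step=float(sys.argv[2]);n=int(sys.argv[3])
a=np.radians(t0);print([[0,round(-2*(np.sin(t)-np.sin(a)),2),round(-(2*(np.cos(t)-np.cos(a))+.5*(t-a)/2/np.pi),2),0,0,0,0.8] for t in a+np.radians(step)*np.arange(1,n+1)])
E
python3 circ.py 35 20 18
```

```text
shift cm [-1.21 -0.56 14.91] turn [-0.1  0.   0.1]
[[0, np.float64(-0.49), np.float64(0.46), 0, 0, 0, 0.8], [0, np.float64(-0.78), np.float64(1.07), 0, 0, 0, 0.8], [0, np.float64(-0.85), np.float64(1.73), 0, 0, 0, 0.8], [0, np.float64(-0.67), np.float64(2.37), 0, 0, 0, 0.8], [0, np.float64(-0.27), np.float64(2.91), 0, 0, 0, 0.8], [0, np.float64(0.3), np.float64(3.28), 0, 0, 0, 0.8], [0, np.float64(0.97), np.float64(3.44), 0, 0, 0, 0.8], [0, np.float64(1.66), np.float64(3.35), 0, 0, 0, 0.8], [0, np.float64(2.29), np.float64(3.03), 0, 0, 0, 0.8], [0, np.float64(2.79), np.float64(2.51), 0, 0, 0, 0.8], [0, np.float64(3.08), np.float64(1.85), 0, 0, 0, 0.8], [0, np.float64(3.14), np.float64(1.13), 0, 0, 0, 0.8], [0, np.float64(2.96), np.float64(0.43), 0, 0, 0, 0.8], [0, np.float64(2.56), np.float64(-0.16), 0, 0, 0, 0.8], [0, np.float64(1.99), np.float64(-0.59), 0, 0, 0, 0.8], [0, np.float64(1.32), np.float64(-0.8), 0, 0, 0, 0.8], [0, np.float64(0.63), np.float64(-0.77), 0, 0, 0, 0.8], [0, np.float64(-0.0), np.float64(-0.5), 0, 0, 0, 0.8]]
```

```bash
python3 -m creep '[[-1.2,-0.6,4,-0.1,0,0,4],[-1.2,-0.6,8,-0.1,0,0,4],[-1.2,-0.6,11,-0.1,0,0,4],[-1.2,-0.6,13,-0.1,0,0,4],[-1.2,-0.6,14.9,-0.1,0,0,4],[-1.2,-0.6,14.9,-0.1,0,0,4],[-1.2,-0.6,14.9,-0.1,0,0,0.8],[-1.2,-0.6,14.9,-0.1,0,0,0.8],[-1.2,-0.6,14.9,-0.1,0,0,0.8],[-1.2,-0.6,14.9,-0.1,0,0,0.8],[-1.2,-0.6,14.9,-0.1,0,0,0.8]]' 40
python3 - <<'E'
from h import *
pose()
E
```

```text
t: 11.37
tool_pos: [0.5104, -0.0063, 0.0519]
ee_rot: [0.112, 3.137, 0.001]
ft_force: [-2.1, -0.4, 7.5]
grip_width: 0.126
t 11.37 tcp [510.4  -6.3  51.9] x ax [-0.997  0.072 -0.002] y ax [0.072 0.997 0.001] z ax [ 0.002  0.001 -1.   ] g 10.8 F [-2.1 -0.4  7.5] q [-0.23  0.47  0.15  2.09 -0.12  0.58  1.5 ]
```

```bash
python3 -m creep '[[0,-0.49,0.46,0,0,0,0.8],[0,-0.78,1.07,0,0,0,0.8],[0,-0.85,1.73,0,0,0,0.8],[0,-0.67,2.37,0,0,0,0.8],[0,-0.27,2.91,0,0,0,0.8],[0,0.3,3.28,0,0,0,0.8],[0,0.97,3.44,0,0,0,0.8],[0,1.66,3.35,0,0,0,0.8],[0,2.29,3.03,0,0,0,0.8],[0,2.79,2.51,0,0,0,0.8],[0,3.08,1.85,0,0,0,0.8],[0,3.14,1.13,0,0,0,0.8],[0,2.96,0.43,0,0,0,0.8],[0,2.56,-0.16,0,0,0,0.8],[0,1.99,-0.59,0,0,0,0.8],[0,1.32,-0.8,0,0,0,0.8],[0,0.63,-0.77,0,0,0,0.8],[0,0,-0.5,0,0,0,0.8],[0,0,-0.5,0,0,0,0.8],[0,0,-0.5,0,0,0,0.8]]'
python3 - <<'E'
from h import *
pose();c=shot("top");print(rect(c,"tray",.036),rect(c,"knob_pin",.075))
E
```

```text
t: 13.03
tool_pos: [0.5104, -0.0061, 0.0573]
ee_rot: [0.112, 3.137, 0.002]
ft_force: [-2.0, 1.4, 1.0]
grip_width: 0.126
t 13.03 tcp [510.4  -6.1  57.3] x ax [-0.997  0.072 -0.002] y ax [0.072 0.997 0.001] z ax [ 0.002  0.001 -1.   ] g 10.8 F [-2.   1.4  1. ] q [-0.24  0.46  0.16  2.09 -0.12  0.6   1.51]
[(0.92, array([584.5, 324.2]), array([167.2, 145.7]), -4.0, array([127., 213., 188., 279.]), 3146)] []
```

```bash
python3 -m creep '[[0,-0.49,0.46,0,0,0,0.8],[0,-0.78,1.07,0,0,0,0.8],[0,-0.85,1.73,0,0,0,0.8],[0,-0.67,2.37,0,0,0,0.8],[0,-0.27,2.91,0,0,0,0.8],[0,0.3,3.28,0,0,0,0.8],[0,0.97,3.44,0,0,0,0.8],[0,1.66,3.35,0,0,0,0.8],[0,2.29,3.03,0,0,0,0.8],[0,2.79,2.51,0,0,0,0.8],[0,3.08,1.85,0,0,0,0.8],[0,3.14,1.13,0,0,0,0.8],[0,2.96,0.43,0,0,0,0.8],[0,2.56,-0.16,0,0,0,0.8],[0,1.99,-0.59,0,0,0,0.8],[0,1.32,-0.8,0,0,0,0.8],[0,0.63,-0.77,0,0,0,0.8],[0,0,-0.5,0,0,0,0.8],[0,0,-0.5,0,0,0,0.8],[0,0,-0.5,0,0,0,0.8]]'
python3 - <<'E'
from h import *
pose();c=shot("wrist");i=c["img"][150:450,130:530];cv2.imwrite("pics/w5.png",cv2.rotate(cv2.resize(i,None,fx=2,fy=2),cv2.ROTATE_180))
E
```

```text
t: 14.85
tool_pos: [0.5104, -0.0059, 0.0625]
ee_rot: [0.112, 3.137, 0.002]
ft_force: [-0.5, 1.3, -0.3]
grip_width: 0.122
t 14.85 tcp [510.4  -5.9  62.5] x ax [-0.997  0.071 -0.002] y ax [0.071 0.997 0.001] z ax [ 0.002  0.001 -1.   ] g 10.5 F [-0.5  1.3 -0.3] q [-0.24  0.45  0.16  2.09 -0.13  0.61  1.51]
```

View pics/w5.png

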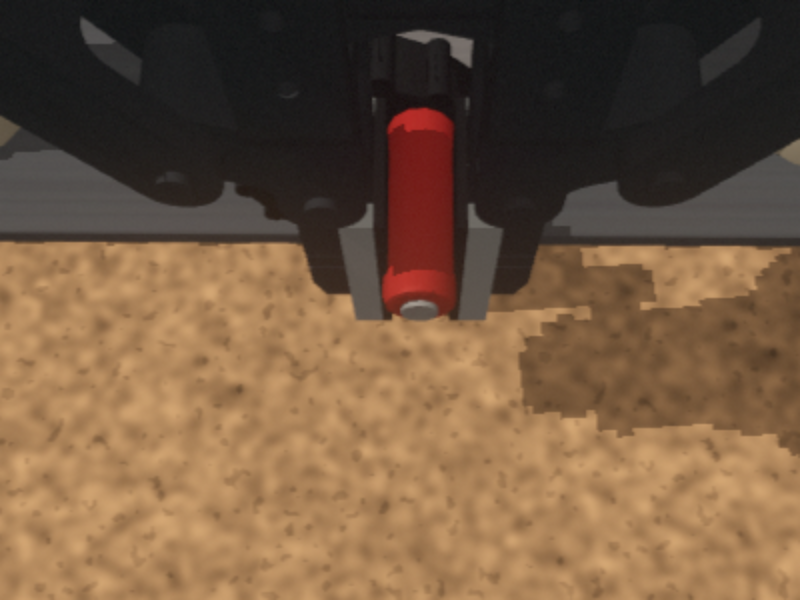

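```bash
python3 -m creep '[[0,-0.49,0.46,0,0,0,0.8],[0,-0.78,1.07,0,0,0,0.8],[0,-0.85,1.73,0,0,0,0.8],[0,-0.67,2.37,0,0,0,0.8],[0,-0.27,2.91,0,0,0,0.8],[0,0.3,3.28,0,0,0,0.8],[0,0.3,3.28,0,0,0,0.8],[0,0.3,3.28,0,0,0,0.8],[0,0.3,3.28,0,0,0,4],[0,0.3,3.28,0,0,0,4],[0,0.3,3.28,0,0,0,4],[0,0.3,0,0,0,0,4],[0,0.3,-4,0,0,0,4],[0,0.3,-8,0,0,0,6],[0,0.3,-12,0,0,0,8.5],[0,0.3,-12,0,0,0,8.5],[0,0.3,-12,0,0,0,8.5]]'
python3 - <<'E'
from h import *
pose();mv([500,12,175],85.8)
E
```

```text
t: 16.32
tool_pos: [0.5123, -0.0025, 0.1854]
ee_rot: [0.111, 3.131, 0.005]
ft_force: [-1.1, -0.4, -0.7]
grip_width: 0.986
t 16.32 tcp [512.3  -2.5 185.4] x ax [-0.997  0.071 -0.008] y ax [0.071 0.997 0.003] z ax [ 0.008  0.003 -1.   ] g 84.2 F [-1.1 -0.4 -0.7] q [-0.29  0.26  0.21  2.01 -0.07  0.87  1.45]
shift cm [1.33 1.35 1.03] turn [0.2 0.5 0.2]
```

```bash
python3 -m creep '[[1,0.5,0,0,-6,0,8.5],[2,1,1,0,-13,0,8.5],[2.7,1.2,2,0,-20,0,8.5],[2.7,1.2,3,0,-27,0,8.5],[2.7,1.2,3.5,0,-33,0,8.5],[2.7,1.2,3.5,0,-36,0,8.5],[2.7,1.2,3.5,0,-36,0,8.5],[2.7,1.2,3.5,0,-36,0,8.5],[2.7,1.2,3.5,0,-36,0,8.5],[2.7,1.2,3.5,0,-36,0,8.5]]'
python3 - <<'E'
from h import *
pose();c=shot("wrist");pose();np.savez("w6.npz",W=c["W"],K=c["K"],img=c["img"]);i=c["img"][250:450,170:430];cv2.imwrite("pics/w6.png",cv2.rotate(cv2.resize(i,None,fx=3,fy=3,interpolation=cv2.INTER_CUBIC),cv2.ROTATE_180))
E
```

```text
t: 17.15
tool_pos: [0.4731, -0.0052, 0.1322]
ee_rot: [0.086, 2.657, -0.124]
ft_force: [0.3, -0.3, -0.0]
grip_width: 0.995
t 17.15 tcp [473.1  -5.2 132.2] x ax [-0.885  0.04  -0.464] y ax [ 0.082  0.994 -0.073] z ax [ 0.458 -0.102 -0.883] g 85.0 F [ 0.3 -0.3 -0. ] q [ 0.35  0.19 -0.67  2.42  1.23  0.37  0.09]
t 17.20 tcp [472.   -5.3 131.6] x ax [-0.885  0.041 -0.463] y ax [ 0.083  0.994 -0.071] z ax [ 0.457 -0.101 -0.883] g 85.1 F [-0.6  1.1 -1. ] q [ 0.37  0.19 -0.69  2.42  1.24  0.37  0.08]
```

View pics/w6.png

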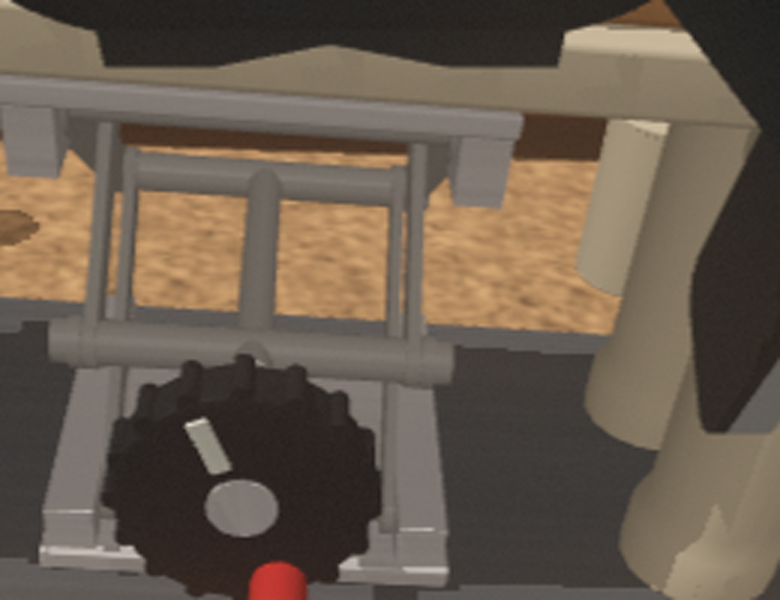

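Run:
```python
from h import *
d=np.load("w6.npz");im=cv2.cvtColor(d["img"],cv2.COLOR_BGR2GRAY)
for X in(150,250,350,450,500,540,580,640,700):
    u=int(170+(779-X)/3); col=im[:,u].astype(int)
    print(X,u,"rows 425..395 (down in crop):",[int(col[v]) for v in range(430,398,-1)])
c={"W":d["W"],"K":d["K"]}
def S(q,p=(626.5,-1,-4.2)):
    a=np.radians(p[2]);return np.array([p[0]+q[0]*np.cos(a)-q[1]*np.sin(a),p[1]+q[0]*np.sin(a)+q[1]*np.cos(a),q[2]])/1000
for q in[(-55,-50,130),(-55,-130,130),(-50,-50,130),(-50,-50,125),(-50,-50,128),(-50,-50,123),(-50,50,128),(-96,0,65)]: print(q,np.round(proj(c,S(q)),1))
```

```text
150 379 rows 425..395 (down in crop): [41, 42, 43, 83, 120, 121, 119, 116, 102, 108, 126, 137, 129, 123, 122, 121, 122, 120, 115, 96, 94, 87, 70, 55, 55, 56, 56, 58, 57, 78, 142, 120]
250 346 rows 425..395 (down in crop): [47, 117, 123, 122, 121, 121, 120, 119, 118, 120, 107, 100, 124, 134, 130, 123, 123, 122, 121, 121, 117, 98, 98, 92, 79, 57, 57, 56, 56, 60, 80, 146]
350 313 rows 425..395 (down in crop): [120, 120, 119, 119, 119, 120, 119, 119, 120, 118, 118, 118, 113, 100, 115, 127, 136, 125, 123, 122, 123, 123, 118, 105, 100, 94, 83, 64, 56, 57, 59, 65]
450 279 rows 425..395 (down in crop): [42, 43, 45, 86, 124, 125, 122, 120, 120, 119, 120, 118, 119, 119, 117, 106, 104, 125, 135, 129, 122, 123, 123, 123, 120, 116, 95, 97, 95, 93, 93, 90]
500 263 rows 425..395 (down in crop): [42, 42, 47, 83, 121, 119, 120, 120, 120, 120, 119, 120, 118, 119, 120, 119, 109, 101, 123, 133, 131, 125, 123, 123, 123, 121, 117, 104, 121, 119, 119, 121]
540 249 rows 425..395 (down in crop): [43, 43, 48, 88, 125, 124, 125, 125, 123, 122, 122, 122, 122, 121, 120, 120, 119, 110, 95, 67, 58, 58, 57, 57, 57, 56, 57, 56, 57, 58, 57, 56]
580 236 rows 425..395 (down in crop): [128, 127, 126, 127, 126, 126, 124, 125, 125, 123, 123, 120, 119, 121, 120, 121, 119, 120, 109, 91, 60, 56, 58, 56, 57, 56, 56, 56, 56, 56, 57, 58]
640 216 rows 425..395 (down in crop): [126, 120, 121, 119, 121, 121, 124, 124, 124, 122, 122, 121, 122, 121, 121, 120, 120, 120, 118, 115, 108, 167, 187, 170, 138, 147, 146, 146, 146, 145, 146, 145]
700 196 rows 425..395 (down in crop): [153, 136, 126, 127, 127, 126, 125, 126, 125, 123, 122, 122, 122, 122, 122, 120, 119, 119, 119, 118, 116, 105, 97, 109, 109, 110, 110, 110, 111, 111, 111, 112]
(-55, -50, 130) [256.8 412.2]
(-55, -130, 130) [117.4 402.4]
(-50, -50, 130) [257.8 416. ]
(-50, -50, 125) [259.4 407.3]
(-50, -50, 128) [258.5 412.5]
(-50, -50, 123) [260.  403.9]
(-50, 50, 128) [437.2 425.1]
(-96, 0, 65) [352.3 279.4]
```

```bash
python3 - <<'E'
from h import *
T=tool();T0=T.copy()
mv([511,-2.9,160],85.9);mv([511,-2.9,30],85.9)
E
python3 circ.py 155 14.5 4 | sed 's/np.float64//g'
```

```text
shift cm [-4.76  0.36 -0.75] turn [-4.2 27.6  0.3]
shift cm [ 1.26  1.28 10.73] turn [-4.2 27.6  0.3]
[[0, (0.48), (0.13), 0, 0, 0, 0.8], [0, (0.98), (0.14), 0, 0, 0, 0.8], [0, (1.48), (0.02), 0, 0, 0, 0.8], [0, (1.93), (-0.22), 0, 0, 0, 0.8]]
```

```bash
python3 -m creep '[[-1.5,0,-1,-1,6,0,6],[-3,0,-1,-2,13,0,5],[-4.8,0.4,-0.8,-3,20,0,4],[-4.8,0.4,-0.8,-4.2,27,0.3,4],[-4.8,0.4,-0.8,-4.2,27.6,0.3,4],[-4.8,0.4,-0.8,-4.2,27.6,0.3,4],[-4.8,0.4,-0.8,-4.2,27.6,0.3,4],[-4.8,0.4,-0.8,-4.2,27.6,0.3,4],[-4.8,0.4,-0.8,-4.2,27.6,0.3,4]]'
python3 - <<'E'
from h import *
pose();mv([510.6,-2.9,30],85.9)
E
```

```text
t: 17.95
tool_pos: [0.51, -0.0019, 0.1592]
ee_rot: [-0.11, -3.139, -0.001]
ft_force: [-0.6, 0.3, 0.3]
grip_width: 0.465
t 17.95 tcp [510.   -1.9 159.2] x ax [-0.998  0.07   0.001] y ax [0.07  0.998 0.   ] z ax [-0.001  0.001 -1.   ] g 39.7 F [-0.6  0.3  0.3] q [ 0.54  0.41 -0.8   1.97  0.37  0.91  1.05]
shift cm [-0.08 -0.1  12.92] turn [ 0.  -0.   0.1]
```

```bash
python3 -m creep '[[-0.1,-0.1,4,0,0,0,4],[-0.1,-0.1,8,0,0,0,4],[-0.1,-0.1,11,0,0,0,4],[-0.1,-0.1,12.9,0,0,0,4],[-0.1,-0.1,12.9,0,0,0,4],[-0.1,-0.1,12.9,0,0,0,0.8],[-0.1,-0.1,12.9,0,0,0,0.8],[-0.1,-0.1,12.9,0,0,0,0.8],[-0.1,-0.1,12.9,0,0,0,0.8],[-0.1,-0.1,12.9,0,0,0,0.8],[-0.1,-0.1,12.9,0,0,0,0.8]]' 40
python3 -m creep '[[0,0.24,0.07,0,0,0,0.8],[0,0.48,0.13,0,0,0,0.8],[0,0.98,0.14,0,0,0,0.8],[0,1.48,0.02,0,0,0,0.8],[0,1.93,-0.22,0,0,0,0.8],[0,1.93,-0.22,0,0,0,0.8],[0,1.93,-0.22,0,0,0,0.8]]'
python3 - <<'E'
from h import *
pose()
E
```

```text
t: 18.87
tool_pos: [0.5113, -0.0028, 0.0315]
ee_rot: [0.11, 3.139, 0.0]
ft_force: [-3.2, 0.1, 8.1]
grip_width: 0.122
t: 19.45
tool_pos: [0.5127, 0.0153, 0.0341]
ee_rot: [0.112, 3.139, -0.002]
ft_force: [-2.7, -3.8, 4.7]
grip_width: 0.125
t 19.45 tcp [512.7  15.3  34.1] x ax [-0.997  0.071 -0.001] y ax [ 0.071  0.997 -0.001] z ax [ 0.001 -0.001 -1.   ] g 10.7 F [-2.7 -3.8  4.7] q [ 0.38  0.59 -0.67  2.05  0.58  0.69  0.83]
```

```bash
python3 -m creep '[[0,0,0,0,0,0,4],[0,0,0,0,0,0,4],[0,0,0,0,0,0,4],[0,0,-4,0,0,0,4],[0,-0.5,-8,0,0,0,6],[0,-1,-12,0,0,0,8.5],[0,-1.5,-14,0,0,0,8.5],[0,-1.5,-14,0,0,0,8.5]]'
python3 -m creep '[[1,0,0,0,-6,0,8.5],[2,0,1,0,-13,0,8.5],[3,0,2,0,-20,0,8.5],[3,0,3,0,-27,0,8.5],[3,0,3,0,-30,0,8.5],[3,0,3,0,-30,0,8.5],[3,0,3,0,-30,0,8.5],[3,0,3,0,-30,0,8.5],[3,0,3,0,-30,0,8.5],[3,0,3,0,-30,0,8.5],[3,0,3,0,-30,0,8.5],[3,0,3,0,-30,0,8.5]]'
python3 - <<'E'
from h import *
pose();c=shot("wrist");pose();np.savez("w7.npz",W=c["W"],K=c["K"],img=c["img"]);i=c["img"][250:450,170:430];cv2.imwrite("pics/w7.png",cv2.rotate(cv2.resize(i,None,fx=3,fy=3,interpolation=cv2.INTER_CUBIC),cv2.ROTATE_180))
E
```

```text
t: 20.12
tool_pos: [0.5148, 0.0006, 0.1789]
ee_rot: [0.113, 3.13, -0.002]
ft_force: [0.5, 0.1, -0.1]
grip_width: 0.99
t: 21.12
tool_pos: [0.4859, 0.0026, 0.1489]
ee_rot: [0.095, 2.606, -0.027]
ft_force: [0.1, 0.6, -0.8]
grip_width: 0.998
t 21.12 tcp [485.9   2.6 148.9] x ax [-0.859  0.062 -0.509] y ax [ 0.073  0.997 -0.   ] z ax [ 0.507 -0.037 -0.861] g 85.3 F [ 0.1  0.6 -0.8] q [ 0.33  0.15 -0.6   2.43  1.27  0.25  0.06]
t 21.17 tcp [485.8   2.6 148.9] x ax [-0.859  0.062 -0.509] y ax [ 0.073  0.997 -0.001] z ax [ 0.507 -0.038 -0.861] g 85.1 F [ 0.8 -0.8 -0.3] q [ 0.33  0.15 -0.6   2.43  1.27  0.25  0.06]
```

View pics/w7.png

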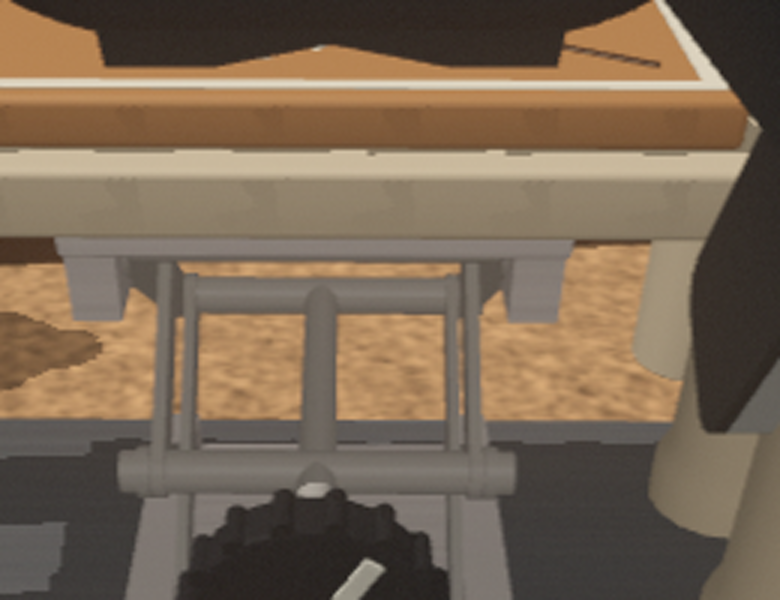

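```bash
cat > gap.py <<'E'
import sys
from h import *
d=np.load(sys.argv[1]);im=cv2.cvtColor(d["img"],cv2.COLOR_BGR2GRAY).astype(float)
c={"W":d["W"],"K":d["K"]}
def S(q,p=(626.5,1.0,-4.2)):
    a=np.radians(p[2]);return np.array([p[0]+q[0]*np.cos(a)-q[1]*np.sin(a),p[1]+q[0]*np.sin(a)+q[1]*np.cos(a),q[2]])/1000
pr=lambda q:proj(c,S(q))
print("pred board edge y=-60,0,60",[pr((-55,y,130)).round(1).tolist() for y in(-60,0,60)])
print("pred plat bottom z=124,125 y=0",pr((-50,0,124)).round(2),pr((-50,0,125)).round(2),"corner",pr((-50,-50,125)).round(1),pr((-50,50,125)).round(1))
for y in(-70,-60,-40,-30,-20,20,30,40,60,70):
    u,v=pr((-55,y,130));u=int(round(u));print(y,u,int(v)+4,[int(im[r,u]) for r in range(int(v)+4,int(v)-14,-1)])
E
python3 gap.py w7.npz; python3 gap.py w6.npz | head -2
```

```text
pred board edge y=-60,0,60 [[226.2, 369.3], [332.4, 369.5], [438.6, 369.7]]
pred plat bottom z=124,125 y=0 [331.98 363.66] [332.01 365.26] corner [246.1 365.1] [417.9 365.4]
-70 208 373 [123, 122, 120, 110, 136, 148, 149, 149, 149, 150, 149, 149, 149, 148, 149, 150, 149, 149]
-60 226 373 [124, 124, 120, 105, 69, 89, 154, 157, 162, 162, 153, 146, 152, 149, 143, 142, 152, 148]
-40 262 373 [125, 124, 119, 108, 128, 127, 128, 127, 124, 115, 92, 96, 95, 92, 93, 87, 84, 91]
-30 279 373 [126, 125, 116, 106, 128, 128, 128, 128, 125, 114, 98, 103, 147, 153, 149, 118, 108, 111]
-20 297 373 [125, 124, 116, 111, 128, 128, 129, 128, 124, 110, 96, 103, 148, 157, 148, 142, 125, 110]
20 368 373 [126, 126, 112, 116, 129, 127, 127, 127, 125, 103, 94, 118, 149, 154, 137, 99, 95, 103]
30 386 373 [124, 124, 112, 115, 129, 128, 128, 126, 124, 99, 89, 86, 88, 87, 87, 86, 86, 93]
40 403 373 [126, 125, 110, 123, 129, 128, 127, 126, 126, 114, 123, 123, 124, 124, 124, 123, 124, 125]
60 439 373 [123, 121, 105, 64, 55, 54, 55, 54, 55, 54, 55, 55, 75, 148, 142, 144, 136, 131]
70 456 373 [35, 35, 33, 36, 36, 36, 36, 34, 35, 35, 38, 36, 35, 34, 35, 36, 34, 36]
pred board edge y=-60,0,60 [[242.6, 411.1], [350.6, 418.7], [462.1, 426.5]]
pred plat bottom z=124,125 y=0 [350.41 411.75] [350.37 413.51] corner [262.8 407.4] [440.2 419.8]
```

```bash
python3 - <<'E'
from h import *
mv([512,15.3,165],85.9)
E
python3 circ.py 209 9 2 | sed 's/np.float64//g'
```

```text
shift cm [-2.99  1.46 -0.1 ] turn [-0.1 30.6 -0.1]
[[0, (0.26), (-0.19), 0, 0, 0, 0.8], [0, (0.49), (-0.41), 0, 0, 0, 0.8]]
```

```bash
python3 -m creep '[[-1,0.4,0,0,6,0,6],[-2,0.8,0,0,13,0,5],[-3,1.5,-0.1,0,20,0,4],[-3,1.5,-0.1,0,27,0,4],[-3,1.5,-0.1,-0.1,30.6,-0.1,4],[-3,1.5,-0.1,-0.1,30.6,-0.1,4],[-3,1.5,-0.1,-0.1,30.6,-0.1,4],[-3,1.5,-0.1,-0.1,30.6,-0.1,4],[-3,1.5,-0.1,-0.1,30.6,-0.1,4]]'
python3 - <<'E'
from h import *
pose();mv([512,15.3,34],85.9)
E
```

```text
t: 21.92
tool_pos: [0.5125, 0.0157, 0.1645]
ee_rot: [0.112, 3.139, 0.003]
ft_force: [-0.5, -0.2, 0.5]
grip_width: 0.467
t 21.92 tcp [512.5  15.7 164.5] x ax [-0.997  0.072 -0.   ] y ax [0.072 0.997 0.002] z ax [ 0.     0.002 -1.   ] g 39.9 F [-0.5 -0.2  0.5] q [ 0.48  0.39 -0.77  1.97  0.34  0.92  1.03]
shift cm [ 0.05 -0.07 13.05] turn [ 0.1  0.  -0. ]
```

```bash
python3 -m creep '[[0.05,0,4,0,0,0,4],[0.05,0,8,0,0,0,4],[0.05,0,11,0,0,0,4],[0.05,0,13,0,0,0,4],[0.05,0,13,0,0,0,4],[0.05,0,13,0,0,0,0.8],[0.05,0,13,0,0,0,0.8],[0.05,0,13,0,0,0,0.8],[0.05,0,13,0,0,0,0.8],[0.05,0,13,0,0,0,0.8]]' 40
python3 -m creep '[[0,0.26,-0.19,0,0,0,0.8],[0,0.49,-0.41,0,0,0,0.8],[0,0.49,-0.41,0,0,0,0.8],[0,0.49,-0.41,0,0,0,0.8]]'
python3 -m creep '[[0,0,0,0,0,0,4],[0,0,0,0,0,0,4],[0,0,0,0,0,0,4],[0,0,-4,0,0,0,4],[0,-0.5,-8,0,0,0,6],[0,-1,-12,0,0,0,8.5],[0,-2,-14,0,0,0,8.5],[0,-2,-14,0,0,0,8.5]]'
python3 - <<'E'
from h import *
pose();mv([515,1,179],85.8)
E
```

```text
t: 22.75
tool_pos: [0.5125, 0.0159, 0.036]
ee_rot: [0.113, 3.137, 0.002]
ft_force: [-3.2, -1.4, 8.0]
grip_width: 0.12
t: 23.08
tool_pos: [0.5129, 0.0203, 0.0405]
ee_rot: [0.114, 3.137, 0.001]
ft_force: [-1.8, -3.0, 3.9]
grip_width: 0.123
t: 23.75
tool_pos: [0.5144, -0.0005, 0.1854]
ee_rot: [0.116, 3.128, 0.0]
ft_force: [-0.1, -0.0, 0.3]
grip_width: 0.99
t 23.75 tcp [ 5.144e+02 -5.000e-01  1.854e+02] x ax [-0.997  0.074 -0.011] y ax [0.074 0.997 0.   ] z ax [ 0.011 -0.    -1.   ] g 84.5 F [-0.1 -0.   0.3] q [ 0.53  0.36 -0.79  1.95  0.32  0.94  1.08]
shift cm [-0.04  0.15  0.64] turn [ 0.   0.6 -0. ]
```

```bash
python3 -m creep '[[1,0.1,0.6,0,-6,0,8.5],[2,0.1,1.6,0,-13,0,8.5],[3,0.1,2.6,0,-20,0,8.5],[3,0.1,3.6,0,-27,0,8.5],[3,0.1,3.6,0,-29.5,0,8.5],[3,0.1,3.6,0,-29.5,0,8.5],[3,0.1,3.6,0,-29.5,0,8.5],[3,0.1,3.6,0,-29.5,0,8.5],[3,0.1,3.6,0,-29.5,0,8.5],[3,0.1,3.6,0,-29.5,0,8.5],[3,0.1,3.6,0,-29.5,0,8.5],[3,0.1,3.6,0,-29.5,0,8.5]]' >/dev/null
python3 - <<'E'
from h import *
pose();c=shot("wrist");np.savez("w8.npz",W=c["W"],K=c["K"],img=c["img"])
E
python3 gap.py w8.npz
```

```text
t 24.75 tcp [485.7   2.7 149.4] x ax [-0.862  0.065 -0.502] y ax [0.075 0.997 0.001] z ax [ 0.501 -0.037 -0.865] g 85.1 F [-0.5  0.1 -0.8] q [ 0.3   0.14 -0.56  2.42  1.21  0.25  0.12]
pred board edge y=-60,0,60 [[226.5, 370.0], [332.6, 370.0], [438.8, 370.0]]
pred plat bottom z=124,125 y=0 [332.19 364.25] [332.23 365.85] corner [246.4 365.9] [418.1 365.8]
-70 209 374 [123, 122, 115, 107, 148, 148, 148, 149, 149, 148, 148, 149, 149, 148, 150, 148, 149, 149]
-60 226 374 [124, 123, 114, 91, 111, 153, 158, 164, 159, 148, 149, 150, 148, 143, 143, 152, 145, 141]
-40 262 374 [125, 124, 116, 110, 127, 127, 127, 126, 123, 100, 95, 95, 97, 94, 89, 84, 90, 97]
-30 280 374 [126, 125, 116, 111, 128, 128, 128, 127, 123, 99, 94, 150, 156, 153, 122, 106, 108, 112]
-20 297 374 [124, 125, 114, 110, 128, 128, 127, 127, 123, 97, 94, 150, 159, 146, 143, 135, 108, 113]
20 368 373 [126, 113, 116, 129, 128, 127, 126, 122, 98, 106, 148, 154, 142, 112, 95, 102, 104, 106]
30 386 373 [124, 112, 115, 129, 128, 128, 125, 123, 92, 83, 86, 87, 84, 84, 83, 88, 93, 92]
40 403 373 [124, 111, 114, 128, 128, 127, 126, 122, 110, 121, 123, 124, 124, 123, 123, 124, 124, 125]
60 439 373 [123, 107, 73, 53, 55, 56, 55, 58, 56, 55, 66, 141, 157, 159, 141, 138, 134, 128]
70 457 373 [36, 36, 36, 38, 37, 36, 37, 36, 36, 37, 37, 36, 36, 36, 38, 35, 37, 35]
```

Run:
```python
from h import *
L=[np.load(f"w{k}.npz") for k in(7,8)]
def S(q,p=(626.5,1.0,-4.2)):
    a=np.radians(p[2]);return np.array([p[0]+q[0]*np.cos(a)-q[1]*np.sin(a),p[1]+q[0]*np.sin(a)+q[1]*np.cos(a),q[2]])/1000
g=[cv2.cvtColor(d["img"],cv2.COLOR_BGR2GRAY).astype(np.float32) for d in L]
up=[cv2.GaussianBlur(x,(0,0),0.8) for x in g]
def flow(q,w,h,name):
    P=[proj({"W":d["W"],"K":d["K"]},S(q)) for d in L]
    x,y=P[0];x0,y0=int(x-w/2),int(y-h/2)
    t=up[0][y0:y0+h,x0:x0+w];m=5
    s=up[1][y0-m:y0+h+m,x0-m:x0+w+m]
    r=cv2.matchTemplate(s,t,cv2.TM_CCOEFF_NORMED);_,v,_,(i,j)=cv2.minMaxLoc(r)
    f=lambda a,b,c:(a-c)/(2*(a-2*b+c)) if a-2*b+c else 0
    dj=j-m+(f(r[j-1,i],r[j,i],r[j+1,i]) if 0<j<2*m else 0);di=i-m+(f(r[j,i-1],r[j,i],r[j,i+1]) if 0<i<2*m else 0)
    print(name,P[0].round(0),"pred",(P[1]-P[0]).round(2),"obs",round(di,2),round(dj,2),"score",round(float(v),3))
for y in(-40,-20,0,20): flow((-55,y,137),30,30,f"board y={y}")
flow((-47,0,154),60,16,"plaque edge")
flow((-50,0,124),150,12,"platform bottom")
for y in(-45,-30,30,70): flow((75,y,6),24,20,f"plate rear y={y}")
flow((33,-122,126),18,24,"rear prop top"); 
for q in((75,-60,0),(110,-40,0),(110,0,0),(110,40,0)):flow(q,26,22,"bench")
```

```text
board y=-40 [260. 381.] pred [0.26 0.63] obs 0.35 1.2 score 0.999
board y=-20 [297. 381.] pred [0.25 0.55] obs 0.41 1.15 score 0.999
board y=0 [333. 381.] pred [0.24 0.48] obs 0.5 1.11 score 0.999
board y=20 [369. 382.] pred [0.23 0.4 ] obs 0.07 1.03 score 1.0
plaque edge [333. 418.] pred [0.33 0.51] obs -2.97 1.15 score 0.995
platform bottom [332. 364.] pred [0.21 0.59] obs 0.31 1.68 score 0.973
plate rear y=-45 [282. 311.] pred [0.21 1.71] obs 0.21 1.84 score 0.988
plate rear y=-30 [297. 311.] pred [0.21 1.68] obs 0.15 1.84 score 0.992
plate rear y=30 [356. 311.] pred [0.19 1.54] obs 0.15 1.24 score 0.991
plate rear y=70 [396. 311.] pred [0.19 1.45] obs 0.25 1.4 score 0.994
rear prop top [162. 419.] pred [0.25 1.66] obs -0.46 0.6 score 0.872
bench [267. 306.] pred [0.21 1.75] obs 0.12 1.73 score 0.995
bench [289. 325.] pred [0.24 1.81] obs 0.21 1.87 score 0.992
bench [326. 325.] pred [0.24 1.73] obs 0.09 1.81 score 0.998
bench [363. 325.] pred [0.25 1.65] obs 0.15 1.77 score 0.995
```

Run:
```python
from h import *
mv([512.7,20.3,165],85.9)
```

```text
shift cm [-3.02  1.97 -0.06] turn [-0.  30.2 -0.2]
```

```bash
python3 -m creep '[[-1,0.6,0,0,6,0,6],[-2,1.2,0,0,13,0,5],[-3,2,-0.1,0,20,0,4],[-3,2,-0.1,0,27,0,4],[-3,2,-0.1,0,30.2,-0.2,4],[-3,2,-0.1,0,30.2,-0.2,4],[-3,2,-0.1,0,30.2,-0.2,4],[-3,2,-0.1,0,30.2,-0.2,4],[-3,2,-0.1,0,30.2,-0.2,4]]'
python3 - <<'E'
from h import *
mv([512.7,20.3,40],85.9)
E
```

```text
t: 25.55
tool_pos: [0.5124, 0.0207, 0.1647]
ee_rot: [-0.113, -3.139, -0.002]
ft_force: [-0.8, -0.4, 0.7]
grip_width: 0.468
shift cm [-0.04 -0.04 12.47] turn [ 0.1 -0.1 -0. ]
```

```bash
python3 -m creep '[[0,0,4,0,0,0,4],[0,0,8,0,0,0,4],[0,0,11,0,0,0,4],[0,0,12.4,0,0,0,4],[0,0,12.4,0,0,0,4],[0,0,12.4,0,0,0,0.8],[0,0,12.4,0,0,0,0.8],[0,0,12.4,0,0,0,0.8],[0,0,12.4,0,0,0,0.8],[0,0,12.4,0,0,0,0.8]]' 40
python3 -m creep '[[0,-0.16,0.14,0,0,0,0.8],[0,-0.33,0.3,0,0,0,0.8],[0,-0.33,0.3,0,0,0,0.8],[0,-0.33,0.3,0,0,0,0.8]]'
python3 -m creep '[[0,0,0,0,0,0,4],[0,0,0,0,0,0,4],[0,0,0,0,0,0,4],[0,0,-4,0,0,0,4],[0,-0.5,-8,0,0,0,6],[0,-1,-12,0,0,0,8.5],[0,-1.6,-14,0,0,0,8.5],[0,-1.6,-14,0,0,0,8.5]]'
python3 - <<'E'
from h import *
pose();mv([485.7,2.7,149.4])
E
```

```text
t: 26.38
tool_pos: [0.5128, 0.0202, 0.042]
ee_rot: [0.114, 3.139, 0.0]
ft_force: [-2.2, -2.8, 5.0]
grip_width: 0.119
t: 26.72
tool_pos: [0.5126, 0.0173, 0.0392]
ee_rot: [0.114, 3.139, 0.001]
ft_force: [-1.6, 1.9, 3.1]
grip_width: 0.128
t: 27.38
tool_pos: [0.5146, 0.0002, 0.1839]
ee_rot: [0.116, 3.13, -0.001]
ft_force: [0.9, -0.1, -1.0]
grip_width: 0.993
t 27.38 tcp [5.146e+02 2.000e-01 1.839e+02] x ax [-0.997  0.074 -0.01 ] y ax [ 0.074  0.997 -0.   ] z ax [ 0.01  -0.001 -1.   ] g 84.8 F [ 0.9 -0.1 -1. ] q [ 0.49  0.35 -0.74  1.95  0.3   0.94  1.1 ]
shift cm [2.93 0.03 3.42] turn [0. 0. 0.]
```

```bash
python3 -m creep '[[1,0,0.6,0,-6,0,8.5],[2,0,1.6,0,-13,0,8.5],[2.9,0,2.6,0,-20,0,8.5],[2.9,0,3.4,0,-27,0,8.5],[2.9,0,3.4,0,-29.6,0,8.5],[2.9,0,3.4,0,-29.6,0,8.5],[2.9,0,3.4,0,-29.6,0,8.5],[2.9,0,3.4,0,-29.6,0,8.5],[2.9,0,3.4,0,-29.6,0,8.5],[2.9,0,3.4,0,-29.6,0,8.5],[2.9,0,3.4,0,-29.6,0,8.5],[2.9,0,3.4,0,-29.6,0,8.5]]' >/dev/null
python3 - <<'E'
from h import *
pose();c=shot("wrist");np.savez("w9.npz",W=c["W"],K=c["K"],img=c["img"])
def S(q,p=(626.5,1.0,-4.2)):
    a=np.radians(p[2]);return np.array([p[0]+q[0]*np.cos(a)-q[1]*np.sin(a),p[1]+q[0]*np.sin(a)+q[1]*np.cos(a),q[2]])/1000
D={k:np.load(f"w{k}.npz") for k in(7,8,9)}
def flow(A,B,q,w,h,name):
    L=[A,B];up=[cv2.GaussianBlur(cv2.cvtColor(d["img"],cv2.COLOR_BGR2GRAY).astype(np.float32),(0,0),.8) for d in L]
    P=[proj({"W":d["W"],"K":d["K"]},S(q)) for d in L]
    x,y=P[0];x0,y0=int(x-w/2),int(y-h/2);t=up[0][y0:y0+h,x0:x0+w];m=5
    s=up[1][y0-m:y0+h+m,x0-m:x0+w+m]
    r=cv2.matchTemplate(s,t,cv2.TM_CCOEFF_NORMED);_,v,_,(i,j)=cv2.minMaxLoc(r)
    f=lambda a,b,c:(a-c)/(2*(a-2*b+c))
    dj=j-m+(f(r[j-1,i],r[j,i],r[j+1,i]) if 0<j<2*m else 0);di=i-m
    return round(dj-(P[1]-P[0])[1],2)
for a,b in((7,8),(8,9),(7,9)):
    print(a,b,"board",[flow(D[a],D[b],(-55,y,137),30,30,"") for y in(-40,-20,0,20)],"static",[flow(D[a],D[b],q,26,22,"") for q in((75,-60,0),(110,-40,0),(110,0,0),(110,40,0))],"plat",[flow(D[a],D[b],(-50,y,124),16,8,"") for y in(-40,40)])
c=shot("top");print("stand? board",rect(c,"board",.144),[rect(c,f"block_{k}_mid",.024) for k in "abcd"])
mv([500,0,300],85.8)
E
```

```text
t 28.38 tcp [486.7   2.2 149.9] x ax [-0.862  0.065 -0.503] y ax [0.075 0.997 0.   ] z ax [ 0.501 -0.038 -0.865] g 85.1 F [-0.7 -0.1  0.5] q [ 0.25  0.14 -0.51  2.42  1.19  0.24  0.13]
7 8 board [np.float64(0.57), np.float64(0.59), np.float64(0.63), np.float64(0.63)] static [np.float64(-0.02), np.float64(0.06), np.float64(0.08), np.float64(0.12)] plat [np.float64(0.94), np.float64(0.65)]
8 9 board [np.float64(-0.39), np.float64(-0.4), np.float64(-0.4), np.float64(-0.36)] static [np.float64(-0.11), np.float64(0.08), np.float64(-0.15), np.float64(-0.08)] plat [np.float64(-0.44), np.float64(-0.31)]
7 9 board [np.float64(0.1), np.float64(0.11), np.float64(0.13), np.float64(0.15)] static [np.float64(-0.16), np.float64(0.13), np.float64(-0.04), np.float64(0.04)] plat [np.float64(0.46), np.float64(0.34)]
stand? board [(0.88, array([6.274e+02, 1.000e-01]), array([302.1, 113.2]), 84.9, array([214., 193., 340., 246.]), 5499), (0.52, array([574.5, 290.6]), array([153. , 134.9]), -3.1, array([129., 214., 190., 279.]), 3214)] [[(0.87, array([ 599.7, -346.9]), array([120.7,  69.3]), 18.6, array([388., 214., 426., 258.]), 1081)], [(0.88, array([436.7, 229.6]), array([95.2, 59.7]), -12.6, array([180., 280., 208., 318.]), 759), (0.4, array([535.7,   8.1]), array([51.5, 33.9]), -55.5, array([266., 253., 292., 270.]), 143)], [(0.61, array([ 441.9, -212.8]), array([81.4, 48. ]), 17.0, array([348., 275., 370., 312.]), 521)], []]
shift cm [ -8.77  -0.13 -12.29] turn [-0.  30.2 -0.1]
```

```bash
python3 -m creep '[[-2,0,-4,0,6,0,8.5],[-4,0,-8,0,13,0,8.5],[-6,0,-10,0,20,0,8.5],[-8.8,0,-12.3,0,27,0,8.5],[-8.8,0,-12.3,0,30.2,0,8.5],[-8.8,0,-12.3,0,30.2,0,8.5],[-8.8,0,-12.3,0,30.2,0,8.5]]'
python3 - <<'E'
from h import *
pose();mv([590,-345,220],109)
E
```

```text
t: 29.32
tool_pos: [0.4998, 0.0009, 0.2988]
ee_rot: [0.13, 3.034, -0.04]
ft_force: [2.6, -0.2, -1.0]
grip_width: 0.995
t 29.32 tcp [499.8   0.9 298.8] x ax [-0.991  0.084 -0.105] y ax [ 0.087  0.996 -0.022] z ax [ 0.103 -0.03  -0.994] g 85.0 F [ 2.6 -0.2 -1. ] q [ 0.47  0.12 -0.67  1.91  0.14  1.04  1.23]
shift cm [-11.   -33.5    9.82] turn [ -2.5   5.7 -23.9]
```

```bash
python3 -m creep '[[-1,-4,1,-1,2,-5,8.5],[-2,-8,2,-2,4,-11,8.5],[-3.5,-12,3,-2.5,5.7,-17,8.5],[-5,-16,4,-2.5,5.7,-23.9,8.5],[-6.5,-20,5.5,-2.5,5.7,-23.9,8.5],[-8,-24,7,-2.5,5.7,-23.9,8.5],[-9.5,-28,8.5,-2.5,5.7,-23.9,8.5],[-11,-32,9.8,-2.5,5.7,-23.9,8.5],[-11,-33.5,9.8,-2.5,5.7,-23.9,8.5],[-11,-33.5,9.8,-2.5,5.7,-23.9,8.5],[-11,-33.5,9.8,-2.5,5.7,-23.9,8.5]]'
python3 - <<'E'
from h import *
pose();c=shot("wrist");print([rect(c,"block_a_mid",z) for z in(.024,)])
t=shot("top")
m=nets.masks_of("block_a_mid",c)[0];v,u=np.nonzero(m["pixels"]);print(m["p"])
E
```

```text
t: 30.23
tool_pos: [0.5888, -0.3478, 0.2185]
ee_rot: [0.512, -3.098, -0.002]
ft_force: [-0.2, 0.6, 0.1]
grip_width: 0.995
t 30.23 tcp [ 588.8 -347.8  218.5] x ax [-0.947 -0.322  0.002] y ax [-0.322  0.947  0.002] z ax [-0.002  0.001 -1.   ] g 84.9 F [-0.2  0.6  0.1] q [ 0.78  0.55 -0.5   1.51  0.28  1.15  2.13]
[[(0.62, array([ 597.2, -348.8]), array([119.8,  65.4]), 19.1, array([272., 144., 354., 286.]), 10733)]]
0.62
```

Run:
```python
from h import *
mv([597.2,-348.8,0],109.1)
```

```text
shift cm [-0.43 -0.78 22.07] turn [0.  0.1 0.1]
```

```bash
python3 -m creep '[[-0.4,-0.8,4,0,0,0,8.5],[-0.4,-0.8,8,0,0,0,8.5],[-0.4,-0.8,11,0,0,0,8.5],[-0.4,-0.8,14,0,0,0,8.5],[-0.4,-0.8,15,0,0,0,8.5],[-0.4,-0.8,15,0,0,0,8.5],[-0.4,-0.8,15,0,0,0,8.5]]'
python3 - <<'E'
from h import *
pose();c=shot("wrist");print(rect(c,"block_a_mid",.024,.2));mv([597.2,-348.8,0],109.1)
E
```

```text
t: 31.02
tool_pos: [0.5978, -0.3485, 0.072]
ee_rot: [-0.524, 3.096, 0.001]
ft_force: [-0.5, -0.4, 0.5]
grip_width: 0.993
t 31.02 tcp [ 597.8 -348.5   72. ] x ax [-0.944 -0.329 -0.002] y ax [-0.329  0.944  0.   ] z ax [ 0.002  0.001 -1.   ] g 84.8 F [-0.5 -0.4  0.5] q [ 0.75  0.71 -0.46  1.6   0.37  0.91  2.06]
[(0.89, array([ 597.2, -348.9]), array([120.1,  65.6]), 19.3, array([248., 146., 389., 375.]), 30553)]
shift cm [0.16 0.12 7.35] turn [-0.1  0.2  0.1]
```

Consistent. Descend and grip.

```bash
python3 -m creep '[[0.1,0.1,3,0,0,0,8.5],[0.1,0.1,5.5,0,0,0,8.5],[0.1,0.1,7,0,0,0,8.5],[0.1,0.1,7.2,0,0,0,8.5],[0.1,0.1,7.2,0,0,0,8.5],[0.1,0.1,7.2,0,0,0,5],[0.1,0.1,7.2,0,0,0,5],[0.1,0.1,7.2,0,0,0,5],[0.1,0.1,7.2,0,0,0,5],[0.1,0.1,7.2,0,0,0,5]]' 60
python3 - <<'E'
from h import *
pose()
E
python3 -m creep '[[0,0,-1,0,0,0,5],[0,0,-4,0,0,0,5],[0,0,-8,0,0,0,5],[0,0,-12,0,0,0,5],[0,0,-16,0,0,0,5],[0,0,-20,0,0,0,5],[0,0,-24,0,0,0,5],[0,0,-27,0,0,0,5],[0,0,-27,0,0,0,5]]' 60
python3 - <<'E'
from h import *
pose();mv([627,0,270],-4.7)
E
```

```text
t: 31.95
tool_pos: [0.5995, -0.3496, 0.0042]
ee_rot: [-0.522, 3.09, -0.006]
ft_force: [-1.6, 0.9, 5.5]
grip_width: 0.758
t 31.95 tcp [ 599.5 -349.6    4.2] x ax [-0.945 -0.328 -0.007] y ax [-0.328  0.945 -0.005] z ax [ 0.008 -0.003 -1.   ] g 64.8 F [-1.6  0.9  5.5] q [ 0.72  0.8  -0.42  1.63  0.42  0.8   2.03]
t: 32.7
tool_pos: [0.6004, -0.3495, 0.2837]
ee_rot: [-0.52, 3.08, -0.018]
ft_force: [1.5, 0.5, -3.5]
grip_width: 0.756
t 32.70 tcp [ 600.4 -349.5  283.7] x ax [-0.944 -0.328 -0.016] y ax [-0.328  0.945 -0.014] z ax [ 0.02  -0.008 -1.   ] g 64.5 F [ 1.5  0.5 -3.5] q [ 0.78  0.51 -0.52  1.43  0.26  1.25  2.15]
shift cm [-13.97  32.16   1.13] turn [ -1.2   0.3 -66.1]
```

```bash
python3 -m creep '[[-1,3,-1,0,0,7,5],[-2,7,-1.5,0,0,14,5],[-4,11,-1.5,0,0,21,5],[-6,15,-1.5,0,0,28,5],[-8,19,-1.5,0,0,35,5],[-10,23,-1.5,0,0,42,5],[-12,27,-1.5,0,0,49,5],[-13.5,31,-1.5,0,0,56,5],[-14.6,34,-1.5,0,0,63,5],[-14.6,34,-1.5,0,0,70,5],[-14.6,34,-1.5,0,0,77,5],[-14.6,34,-1.5,0,0,84,5],[-14.6,34,-1.5,0,0,91,5],[-14.6,34,-1.5,0,0,98,5],[-14.6,34,-1.5,0,0,105,5],[-14.6,34,-1.5,0,0,112,5],[-14.6,34,-1.5,0,0,114,5],[-14.6,34,-1.5,0,0,114,5],[-14.6,34,-1.5,0,0,114,5]]' 60
python3 - <<'E'
from h import *
pose();mv([627,25,300],-4.7)
E
```

```text
t: 34.28
tool_pos: [0.6257, 0.0198, 0.2958]
ee_rot: [2.297, 2.116, 0.012]
ft_force: [0.5, -0.1, -5.1]
grip_width: 0.757
t 34.28 tcp [625.7  19.8 295.8] x ax [ 0.082  0.997 -0.007] y ax [ 0.996 -0.082  0.019] z ax [ 0.018 -0.008 -1.   ] g 64.6 F [ 0.5 -0.1 -5.1] q [ 0.08  0.35 -0.28  1.6   0.12  1.19 -0.31]
shift cm [ 0.53  0.1  -0.43] turn [ 1.1  0.4 -0. ]
```

```bash
python3 -m creep '[[0.5,0.1,-0.4,1.1,0.4,0,5],[0.5,0.1,-0.4,1.1,0.4,0,5],[0.5,0.1,-0.4,1.1,0.4,0,5],[0.5,0.1,-0.4,1.1,0.4,0,5]]'
python3 - <<'E'
from h import *
pose();c=shot("wrist");pose();np.savez("w10.npz",W=c["W"],K=c["K"]);i=c["img"][0:300,160:480];cv2.imwrite("pics/w10.png",cv2.resize(i,None,fx=2,fy=2,interpolation=cv2.INTER_CUBIC));
E
```

```text
t: 34.62
tool_pos: [0.6268, 0.0245, 0.2994]
ee_rot: [-2.31, -2.129, 0.0]
ft_force: [0.3, -0.4, -5.4]
grip_width: 0.754
t 34.62 tcp [626.8  24.5 299.4] x ax [ 0.082  0.997 -0.   ] y ax [ 0.997 -0.082 -0.   ] z ax [-0. -0. -1.] g 64.4 F [ 0.3 -0.4 -5.4] q [ 0.07  0.36 -0.28  1.58  0.11  1.22 -0.31]
t 34.67 tcp [626.8  24.5 299.5] x ax [ 0.082  0.997 -0.   ] y ax [ 0.997 -0.082 -0.   ] z ax [-0. -0. -1.] g 64.5 F [ 0.4 -0.4 -5.1] q [ 0.07  0.36 -0.28  1.58  0.11  1.22 -0.31]
```

View pics/w10.png

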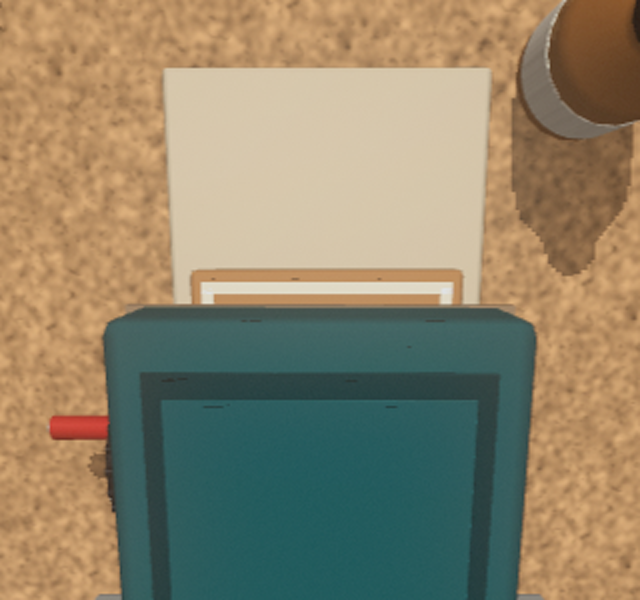

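Run:
```python
from h import *
d=np.load("w10.npz");c={"W":d["W"],"K":d["K"]}
f=lambda p:np.array(p)/2+np.array([160,0])
B=unproj(c,[f((164,68)),f((490,68))],.144)*1000;P=unproj(c,[f((192,269)),f((462,268.5))],.154)*1000
print("board",B.round(1),np.linalg.norm(B[1]-B[0]));print("plaque",P.round(1),np.linalg.norm(P[1]-P[0]))
print("angles",np.degrees(np.arctan2(*(B[1]-B[0])[[1,0]])),np.degrees(np.arctan2(*(P[1]-P[0])[[1,0]])))
e=np.array([.082,.997]);
print("centre from board",B.mean(0)[:2]-150*e,"from plaque",P.mean(0)[:2]-85*e)
K=unproj(c,[f((106,326)),f((535,326))],.3192)*1000;print("block end top",K.round(1),np.linalg.norm(K[1]-K[0]), "centre",K.mean(0)[:2]-60*e)
K=unproj(c,[f((320,305))],.2952)*1000;print("block end bottom",K.round(1),K[0][:2]-60*e)
```

```text
board [[585.5 154.2 144. ]
 [692.7 145.4 144. ]] 107.5469061467582
plaque [[588.3  89.7 154. ]
 [679.7  82.5 154. ]] 91.76386199481416
angles -4.651038177965138 -4.537641861853001
centre from board [6.26778113e+02 2.50138612e-01] from plaque [627.03082147   1.36580885]
block end top [[599.8  86.2 319.2]
 [662.8  81.1 319.2]] 63.17954097214246 centre [626.37345725  23.80448016]
block end bottom [[631.4  84.9 295.2]] [626.43420534  25.03311901]
```

```bash
python3 -m creep '[[-1,0,3,0,0,0,5],[-2,0,6,0,0,0,5],[-2.5,0,9,0,0,0,5],[-2.5,0,11,0,0,0,5],[-2.5,0,12.3,0,0,0,5],[-2.5,0,12.3,0,0,0,5],[-2.5,0,12.3,0,0,0,5]]'
python3 - <<'E'
from h import *
pose();c=shot("wrist");np.savez("w11.npz",W=c["W"],K=c["K"],img=c["img"]);i=c["img"][0:300,120:520];cv2.imwrite("pics/w11.png",cv2.resize(i,None,fx=2,fy=2,interpolation=cv2.INTER_CUBIC));
E
```

```text
t: 35.25
tool_pos: [0.6248, -0.0001, 0.1766]
ee_rot: [-2.31, -2.129, 0.001]
ft_force: [-0.2, -0.2, -4.1]
grip_width: 0.753
t 35.25 tcp [ 6.248e+02 -1.000e-01  1.766e+02] x ax [0.081 0.997 0.   ] y ax [ 0.997 -0.081 -0.001] z ax [-0.001  0.    -1.   ] g 64.3 F [-0.2 -0.2 -4.1] q [ 0.1   0.46 -0.27  1.72  0.14  0.98 -0.3 ]
```

View pics/w11.png

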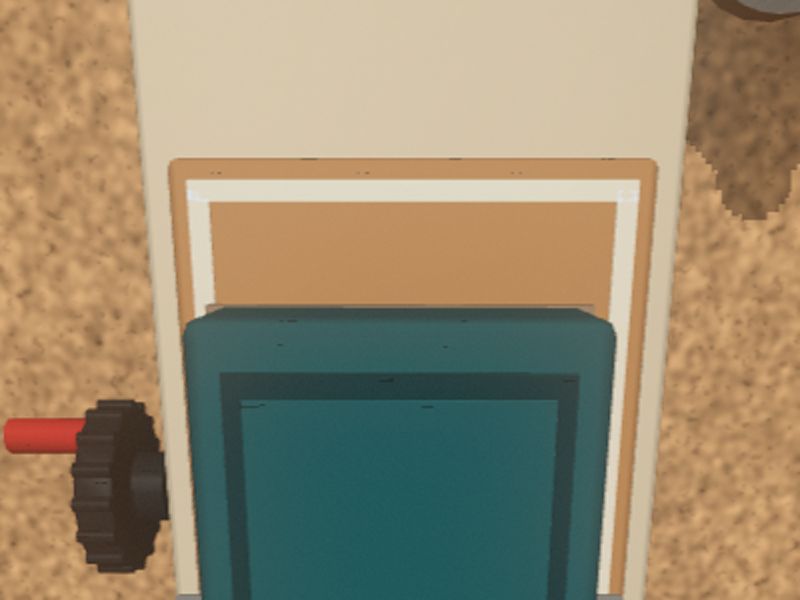

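Run:
```python
from h import *
d=np.load("w11.npz");c={"W":d["W"],"K":d["K"]};T0=np.array([624.8,-.1])
f=lambda p:np.array(p)/2+np.array([120,0])
e=np.array([.0815,.9967]);n=np.array([.9967,-.0815])
def s(name,pts,z):
    P=unproj(c,[f(p) for p in pts],z/1000)[:,:2]*1000-T0
    print(name,"along",(P@e).round(1),"across",(P@n).round(1))
s("plaque end",[(169,160),(657,160)],154)
s("white frame",[(187,181),(640,179)],154)
s("board sides",[(140,100),(690,100)],144)
zb=176.6-4.2
s("block bottom end",[(400,305)],zb)
s("block top corners",[(184,327),(615,327)],zb+24)
s("block inner panel",[(220,373),(579,374)],zb+24)
```

```text
plaque end along [85.8 85.9] across [-43.9  47.8]
white frame along [82.1 82.6] across [-40.8  44.9]
board sides along [97.7 97.8] across [-51.3  56.3]
block bottom end along [60.5] across [-0.4]
block top corners along [59.1 59.2] across [-32.3  31.2]
block inner panel along [52.3 52.2] across [-27.4  26.4]
```

```bash
python3 -m creep '[[0.1,0.25,0.6,0,0,0,5],[0.1,0.25,1.1,0,0,0,5],[0.1,0.25,1.5,0,0,0,5],[0.1,0.25,1.7,0,0,0,5],[0.1,0.25,1.75,0,0,0,5],[0.1,0.25,1.75,0,0,0,5]]'
python3 - <<'E'
from h import *
pose();print(tool()[:3,:3].T@sensors.get_obs()["ft_force"])
E
```

```text
t: 35.8
tool_pos: [0.6281, 0.0008, 0.1601]
ee_rot: [2.31, 2.129, 0.002]
ft_force: [-0.1, 0.3, -5.5]
grip_width: 0.751
t 35.80 tcp [628.1   0.8 160.1] x ax [0.081 0.997 0.   ] y ax [ 0.997 -0.081  0.001] z ax [ 0.001  0.    -1.   ] g 64.1 F [-0.1  0.3 -5.5] q [ 0.09  0.49 -0.26  1.73  0.15  0.95 -0.31]
[ 0.24987211 -0.10627981  5.46568408]
```

```bash
python3 -m creep '[[0,-0.05,0.1,0,0,0,5],[0,-0.05,0.2,0,0,0,5],[0,-0.05,0.22,0,0,0,5],[0,-0.05,0.22,0,0,0,5]]'
python3 -m creep '[[0,0,0,0,0,0,7],[0,0,0,0,0,0,8.5],[0,0,0,0,0,0,8.5],[0,0,0,0,0,0,8.5],[0,0,-2,0,0,0,8.5],[0,0,-6,0,0,0,8.5],[0,0,-10,0,0,0,8.5],[0,0,-13,0,0,0,8.5],[0,0,-13,0,0,0,8.5],[0,0,-13,0,0,0,8.5]]'
python3 - <<'E'
from h import *
pose();c=shot("wrist");np.savez("w12.npz",W=c["W"],K=c["K"],img=c["img"]);print(rect(c,"block_a_mid",.178),rect(c,"board",.144,.2))
t=shot("top");print([rect(t,f"block_{k}_mid",.024) for k in "bcd"],rect(t,"tray",.036));mv([430,225,220],77)
E
```

```text
t: 36.13
tool_pos: [0.6277, 0.001, 0.1583]
ee_rot: [2.309, 2.129, 0.002]
ft_force: [-0.9, 0.1, -0.9]
grip_width: 0.752
t: 36.97
tool_pos: [0.6288, 0.0011, 0.2909]
ee_rot: [2.307, 2.126, 0.008]
ft_force: [-0.5, 0.2, -0.3]
grip_width: 0.997
t 36.97 tcp [628.8   1.1 290.9] x ax [0.081 0.997 0.001] y ax [ 0.997 -0.081  0.007] z ax [ 0.007  0.    -1.   ] g 85.1 F [-0.5  0.2 -0.3] q [ 0.11  0.37 -0.27  1.59  0.11  1.19 -0.27]
[(0.6, array([627.4,   2.9]), array([119.7,  66.1]), 85.2, array([262., 138., 371., 321.]), 18174)] [(0.93, array([626.8,  -1.5]), array([293.2, 109.1]), 85.4, array([232.,   0., 401., 399.]), 42603)]
[[(0.78, array([438.8, 227.7]), array([104.6,  61.2]), -14.0, array([182., 279., 207., 318.]), 891), (0.59, array([ 378.1, -136.1]), array([99.2, 61. ]), 11.9, array([316., 303., 343., 340.]), 694)], [(0.74, array([ 441.7, -212.4]), array([79.7, 42. ]), 17.1, array([349., 278., 371., 309.]), 434), (0.45, array([655.1, -56.1]), array([46.7, 13.6]), -1.0, array([297., 208., 302., 224.]), 63)], []] [(0.82, array([582.6, 324.5]), array([167.2, 146.7]), -3.4, array([130., 214., 187., 278.]), 3166), (0.69, array([571.3, -21.7]), array([347.5, 132.5]), -74.4, array([221., 205., 344., 259.]), 693)]
shift cm [ 20.74 -21.47   6.73] turn [  0.   -0.  -81.7]
```

Run:
```python
from h import *
i=np.load("w12.npz")["img"][0:420,160:480];cv2.imwrite("pics/w12.png",cv2.resize(i[:,50:270],None,fx=1.4*2,fy=1.4,interpolation=cv2.INTER_CUBIC))
```

```text
(no output)
```

View pics/w12.png

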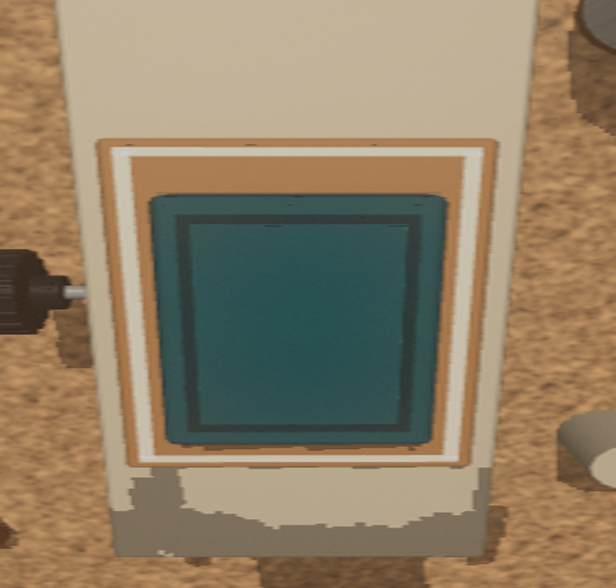

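Run:
```python
from h import *
d=np.load("w12.npz");c={"W":d["W"],"K":d["K"]};e=np.array([.0815,.9967]);n=np.array([.9967,-.0815])
f=lambda p:np.array([p[0]/2.8+210,p[1]/1.4])
def s(name,pts,z):
    P=unproj(c,[f(p) for p in pts],z/1000)[:,:2]*1000
    print(name,"along",(P@e).round(1),"across",(P@n).round(1),"mean",(P@e).mean().round(1),(P@n).mean().round(1))
s("plaque ends",[(300,139),(300,461)],154);s("frame ends",[(300,147),(300,457)],154)
s("plaque sides",[(113,300),(481,300)],154)
s("block ends",[(300,197),(300,440)],178);s("block groove ends",[(300,217),(300,430)],178)
s("block sides",[(157,300),(439,300)],178);s("groove",[(182,300),(417,300)],178)
```

```text
plaque ends along [136.6 -28.3] across [625.5 625.4] mean 54.2 625.4
frame ends along [133.1 -25.9] across [625.5 625.4] mean 53.6 625.4
plaque sides along [60.8 60.7] across [579.  670.5] mean 60.7 624.7
block ends along [111.7  -3.8] across [625.4 625.4] mean 53.9 625.4
block groove ends along [103.2   1.5] across [625.4 625.4] mean 52.4 625.4
block sides along [66.2 66.1] across [592.9 657. ] mean 66.1 625.0
groove along [66.2 66.1] across [598.6 652. ] mean 66.1 625.3
```

```bash
python3 -m creep '[[1,-4,0,0,0,-7,8.5],[3,-7,0,0,0,-14,8.5],[5,-10,0,0,0,-21,8.5],[8,-13,1,0,0,-28,8.5],[11,-16,2,0,0,-35,8.5],[14,-19,3,0,0,-42,8.5],[17,-21,4,0,0,-49,8.5],[20,-21.5,5,0,0,-56,8.5],[20.7,-21.5,6,0,0,-63,8.5],[20.7,-21.5,6.7,0,0,-70,8.5],[20.7,-21.5,6.7,0,0,-77,8.5],[20.7,-21.5,6.7,0,0,-82,8.5],[20.7,-21.5,6.7,0,0,-82,8.5],[20.7,-21.5,6.7,0,0,-82,8.5],[20.7,-21.5,6.7,0,0,-82,8.5]]'
python3 - <<'E'
from h import *
pose();c=shot("wrist");r=rect(c,"block_b_mid",.024);print(r)
b=r[0];mv([*b[1],100],b[3]+90);mv([*b[1],0],b[3]+90)
E
```

```text
t: 38.62
tool_pos: [0.4297, 0.2246, 0.2203]
ee_rot: [-0.351, -3.122, -0.0]
ft_force: [0.8, -0.4, 0.2]
grip_width: 0.991
t 38.62 tcp [429.7 224.6 220.3] x ax [-0.975  0.222  0.   ] y ax [0.222 0.975 0.   ] z ax [-0.  0. -1.] g 84.6 F [ 0.8 -0.4  0.2] q [-0.03  0.24 -0.66  1.97  0.17  0.98  0.57]
[(0.79, array([434.7, 233.6]), array([100.6,  54.6]), -12.8, array([297., 152., 364., 269.]), 7512)]
shift cm [-0.29  0.99 12.04] turn [0. 0. 0.]
shift cm [-0.29  0.99 22.04] turn [0. 0. 0.]
```

```bash
python3 -m creep '[[-0.3,0.5,4,0,0,0,8.5],[-0.3,1,8,0,0,0,8.5],[-0.3,1,12,0,0,0,8.5],[-0.3,1,15,0,0,0,8.5],[-0.3,1,15,0,0,0,8.5],[-0.3,1,15,0,0,0,8.5]]'
python3 - <<'E'
from h import *
pose();c=shot("wrist");r=rect(c,"block_b_mid",.024);print(r)
b=r[0];mv([*b[1],1],b[3]+90)
E
```

```text
t: 39.22
tool_pos: [0.434, 0.2335, 0.0698]
ee_rot: [-0.349, -3.119, 0.002]
ft_force: [0.9, -0.2, -0.0]
grip_width: 0.995
t 39.22 tcp [434.  233.5  69.8] x ax [-0.975  0.221  0.002] y ax [ 0.221  0.975 -0.002] z ax [-0.003 -0.001 -1.   ] g 84.9 F [ 0.9 -0.2 -0. ] q [-0.16  0.47 -0.56  2.08  0.39  0.69  0.37]
[(0.87, array([434.8, 233.9]), array([101.7,  53.7]), -12.6, array([259., 169., 378., 365.]), 21222)]
shift cm [ 0.12 -0.12  7.12] turn [ 0.1  0.1 -0.2]
```

```bash
python3 -m creep '[[0.1,-0.1,3,0,0,0,8.5],[0.1,-0.1,5.5,0,0,0,8.5],[0.1,-0.1,6.9,0,0,0,8.5],[0.1,-0.1,7,0,0,0,8.5],[0.1,-0.1,7,0,0,0,8.5],[0.1,-0.1,7,0,0,0,4],[0.1,-0.1,7,0,0,0,4],[0.1,-0.1,7,0,0,0,4],[0.1,-0.1,7,0,0,0,4],[0.1,-0.1,7,0,0,0,4],[0.1,-0.1,7,0,0,0,4]]' 60
python3 - <<'E'
from h import *
pose()
E
python3 -m creep '[[0,0,-1,0,0,0,4],[0,0,-4,0,0,0,4],[0,0,-8,0,0,0,4],[0,0,-12,0,0,0,4],[0,0,-16,0,0,0,4],[0,0,-20,0,0,0,4],[0,0,-24,0,0,0,4],[0,0,-28,0,0,0,4],[0,0,-28,0,0,0,4],[0,0,-28,0,0,0,4]]' 60
python3 - <<'E'
from h import *
pose();mv([627.2,1.5,300],-4.7)
E
```

```text
t: 40.23
tool_pos: [0.4361, 0.2342, 0.004]
ee_rot: [0.35, 3.117, 0.003]
ft_force: [-1.8, -2.1, 12.5]
grip_width: 0.616
t 40.23 tcp [436.1 234.2   4. ] x ax [-0.975  0.222 -0.004] y ax [0.222 0.975 0.003] z ax [ 0.005  0.002 -1.   ] g 52.6 F [-1.8 -2.1 12.5] q [-0.23  0.58 -0.48  2.11  0.5   0.55  0.27]
t: 41.07
tool_pos: [0.4353, 0.2344, 0.2868]
ee_rot: [0.35, 3.112, 0.007]
ft_force: [-0.9, -0.8, -4.0]
grip_width: 0.617
t 41.07 tcp [435.3 234.4 286.8] x ax [-0.975  0.222 -0.009] y ax [0.222 0.975 0.006] z ax [ 0.01   0.003 -1.   ] g 52.7 F [-0.9 -0.8 -4. ] q [-0.01  0.18 -0.69  1.88  0.13  1.12  0.61]
shift cm [-23.89 -18.44  -1.2 ] turn [ 0.6  0.2 81.9]
```

```bash
python3 -m creep '[[-2,-1,-1.2,0,0,7,4],[-5,-3,-1.2,0,0,14,4],[-8,-5,-1.2,0,0,21,4],[-11,-7,-1.2,0,0,28,4],[-14,-9,-1.2,0,0,35,4],[-17,-12,-1.2,0,0,42,4],[-20,-15,-1.2,0,0,49,4],[-23,-17,-1.2,0,0,56,4],[-23.9,-18.4,-1.2,0,0,63,4],[-23.9,-18.4,-1.2,0,0,70,4],[-23.9,-18.4,-1.2,0,0,77,4],[-23.9,-18.4,-1.2,0.6,0.2,82,4],[-23.9,-18.4,-1.2,0.6,0.2,82,4],[-23.9,-18.4,-1.2,0.6,0.2,82,4],[-23.9,-18.4,-1.2,0.6,0.2,82,4]]' 60
python3 - <<'E'
from h import *
pose();mv([627.2,2,202],-4.7);t=shot("top");print(rect(t,"block_c_mid",.024),rect(t,"board",.144))
E
```

```text
t: 42.32
tool_pos: [0.6266, 0.002, 0.2988]
ee_rot: [-2.309, -2.129, 0.001]
ft_force: [-0.3, 0.1, -2.8]
grip_width: 0.617
t 42.32 tcp [626.6   2.  298.8] x ax [0.081 0.997 0.   ] y ax [ 0.997 -0.081 -0.002] z ax [-0.001  0.    -1.   ] g 52.7 F [-0.3  0.1 -2.8] q [ 0.12  0.36 -0.29  1.58  0.11  1.22 -0.28]
shift cm [-0.    0.07  9.68] turn [-0.1 -0.   0.1]
[(0.84, array([ 441.1, -213.9]), array([81.3, 43.8]), 18.7, array([349., 277., 373., 308.]), 479)] [(0.65, array([ 6.273e+02, -4.000e-01]), array([299.1, 110.1]), 85.4, array([216., 197., 340., 248.]), 2128)]
```

```bash
python3 -m creep '[[0,0.07,3,0,0,0,4],[0,0.07,6,0,0,0,4],[0,0.07,8.5,0,0,0,4],[0,0.07,9.7,0,0,0,4],[0,0.07,9.7,0,0,0,4],[0,0.07,9.7,0,0,0,4]]'
python3 - <<'E'
from h import *
pose();c=shot("wrist");np.savez("w13.npz",W=c["W"],K=c["K"],img=c["img"]);i=c["img"][0:300,120:520];cv2.imwrite("pics/w13.png",cv2.resize(i,None,fx=2,fy=2,interpolation=cv2.INTER_CUBIC))
E
```

```text
t: 42.97
tool_pos: [0.628, 0.0018, 0.203]
ee_rot: [-2.311, -2.128, -0.0]
ft_force: [-0.3, -0.2, -1.8]
grip_width: 0.616
t 42.97 tcp [628.    1.8 203. ] x ax [0.082 0.997 0.   ] y ax [ 0.997 -0.082 -0.   ] z ax [-0.  0. -1.] g 52.6 F [-0.3 -0.2 -1.8] q [ 0.11  0.44 -0.28  1.69  0.14  1.03 -0.3 ]
```

View pics/w13.png

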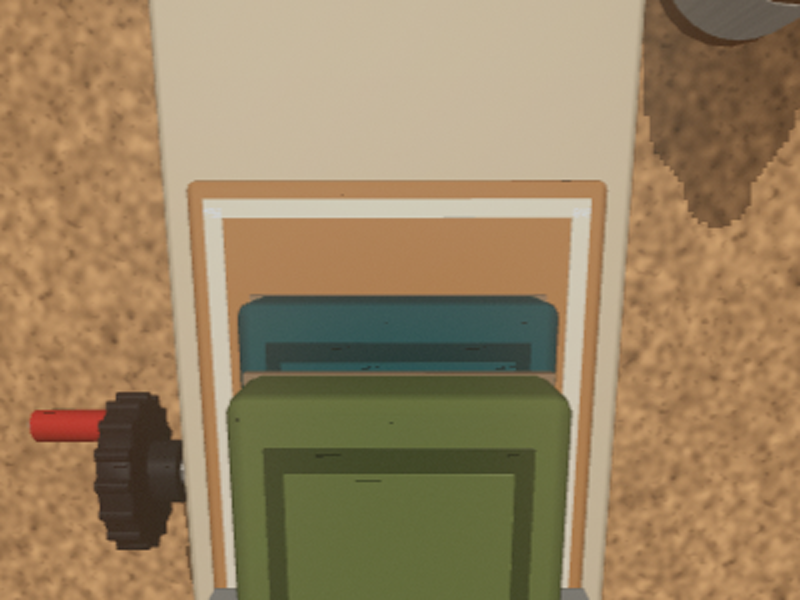

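Run:
```python
from h import *
d=np.load("w13.npz");c={"W":d["W"],"K":d["K"]};T0=np.array([628,1.8])
f=lambda p:np.array(p)/2+np.array([120,0])
e=np.array([.082,.997]);n=np.array([.997,-.082])
def s(name,pts,z):
    P=unproj(c,[f(p) for p in pts],z/1000)[:,:2]*1000-T0
    print(name,"along",(P@e).round(1),"across",(P@n).round(1),"mid",(P@n).mean().round(1))
s("plaque end",[(187,181),(607,181)],154)
s("A top end",[(240,312),(557,312)],178)
s("A groove",[(266,344),(531,344)],178)
s("A bottom end",[(400,295)],154)
zb=203-4
s("B bottom end",[(400,374)],zb)
s("B top corners",[(229,405),(571,405)],zb+24)
s("B groove",[(264,450),(535,450)],zb+24)
```

```text
plaque end along [83.9 83.9] across [-47.2  45.1] mid -1.0
A top end along [57.6 57.6] across [-32.4  31.1] mid -0.7
A groove along [51.2 51.3] across [-27.5  26.2] mid -0.7
A bottom end along [59.4] across [-0.3] mid -0.3
B bottom end along [48.4] across [-0.4] mid -0.4
B top corners along [47.5 47.5] across [-26.3  25.4] mid -0.4
B groove along [40.5 40.5] across [-21.3  20.3] mid -0.5
```

```bash
python3 -m creep '[[0.1,-0.02,0.8,0,0,0,4],[0.1,-0.02,1.4,0,0,0,4],[0.1,-0.02,1.8,0,0,0,4],[0.1,-0.02,2,0,0,0,4],[0.1,-0.02,2.1,0,0,0,4],[0.1,-0.02,2.1,0,0,0,4]]'
python3 - <<'E'
from h import *
pose()
E
```

```text
t: 43.52
tool_pos: [0.6286, 0.003, 0.1829]
ee_rot: [2.311, 2.127, 0.003]
ft_force: [-0.1, -0.2, -3.1]
grip_width: 0.614
t 43.52 tcp [628.6   3.  182.9] x ax [0.083 0.997 0.001] y ax [ 0.997 -0.083  0.002] z ax [ 0.002  0.001 -1.   ] g 52.5 F [-0.1 -0.2 -3.1] q [ 0.11  0.46 -0.28  1.71  0.15  0.99 -0.31]
```

```bash
python3 -m creep '[[0,-0.04,0.05,0,0,0,4],[0,-0.04,0.1,0,0,0,4],[0,-0.04,0.12,0,0,0,4],[0,-0.04,0.12,0,0,0,4]]'
python3 -m creep '[[0,0,0,0,0,0,6],[0,0,0,0,0,0,7],[0,0,0,0,0,0,8],[0,0,0,0,0,0,8.5],[0,0,-2,0,0,0,8.5],[0,0,-6,0,0,0,8.5],[0,0,-10,0,0,0,8.5],[0,0,-12,0,0,0,8.5],[0,0,-12,0,0,0,8.5],[0,0,-12,0,0,0,8.5]]'
python3 - <<'E'
from h import *
pose();c=shot("wrist");print(rect(c,"block_b_mid",.202),rect(c,"block_a_mid",.178))
t=shot("top");print(rect(t,"block_c_mid",.024));mv([437,-215,220],109)
E
```

```text
t: 43.85
tool_pos: [0.6283, 0.0031, 0.1822]
ee_rot: [2.31, 2.127, 0.003]
ft_force: [-1.5, 0.2, -0.7]
grip_width: 0.617
t: 44.68
tool_pos: [0.6288, 0.0031, 0.3038]
ee_rot: [2.309, 2.126, 0.007]
ft_force: [-0.3, 0.3, -0.5]
grip_width: 0.998
t 44.68 tcp [628.8   3.1 303.8] x ax [0.083 0.997 0.001] y ax [ 0.997 -0.083  0.006] z ax [ 0.006  0.001 -1.   ] g 85.3 F [-0.3  0.3 -0.5] q [ 0.11  0.36 -0.29  1.57  0.11  1.22 -0.28]
[(0.68, array([627.7,   3.9]), array([101. ,  54.1]), 85.6, array([272., 155., 364., 313.]), 13550)] [(0.86, array([627.4,   3.5]), array([118.4,  65.2]), 85.5, array([268., 141., 366., 310.]), 2943)]
[(0.9, array([ 443.6, -214. ]), array([81.9, 45.5]), 18.1, array([348., 275., 371., 309.]), 492)]
shift cm [-23.29 -17.17   8.05] turn [-0.  -0.  66.3]
```

```bash
python3 -m creep '[[-2,-1,0,0,0,7,8.5],[-5,-3,0,0,0,14,8.5],[-8,-5,0,0,0,21,8.5],[-11,-7,1,0,0,28,8.5],[-14,-9,2,0,0,35,8.5],[-17,-12,3,0,0,42,7],[-20,-15,4,0,0,49,7],[-23,-17,5,0,0,56,7],[-23.3,-17.2,6,0,0,63,7],[-23.3,-17.2,7,0,0,66.3,7],[-23.3,-17.2,8,0,0,66.3,7],[-23.3,-17.2,8,0,0,66.3,7],[-23.3,-17.2,8,0,0,66.3,7]]'
python3 - <<'E'
from h import *
pose();c=shot("wrist");r=rect(c,"block_c_mid",.024);print(r)
b=r[0];mv([*b[1],70],b[3]+90)
E
```

```text
t: 46.02
tool_pos: [0.4365, -0.2144, 0.2198]
ee_rot: [-3.096, -0.522, 0.003]
ft_force: [-0.4, 0.1, 0.1]
grip_width: 0.822
t 46.02 tcp [ 436.5 -214.4  219.8] x ax [ 0.945  0.328 -0.002] y ax [ 0.328 -0.945 -0.002] z ax [-0.002  0.001 -1.   ] g 70.2 F [-0.4  0.1  0.1] q [ 0.35  0.18 -0.02  2.    0.    0.96 -0.91]
[(0.65, array([ 441.9, -213.1]), array([82.1, 43.3]), 19.4, array([297., 152., 342., 244.]), 4896), (0.48, array([504.1,  37.9]), array([21.7, 17. ]), 0.5, array([14.,  2., 44., 28.]), 618)]
shift cm [4.900e-01 1.000e-02 1.507e+01] turn [-0.   0.  -0.3]
```

```bash
python3 -m creep '[[0.3,0,4,0,0,0,7],[0.5,0,8,0,0,0,7],[0.5,0,12,0,0,0,7],[0.5,0,15,0,0,0,7],[0.5,0,15,0,0,0,7],[0.5,0,15,0,0,0,7]]'
python3 - <<'E'
from h import *
pose();c=shot("wrist");r=rect(c,"block_c_mid",.024);print(r)
b=r[0];mv([*b[1],3],b[3]+90)
E
```

```text
t: 46.62
tool_pos: [0.4417, -0.2125, 0.0704]
ee_rot: [-3.096, -0.523, 0.004]
ft_force: [0.3, -0.1, 1.5]
grip_width: 0.822
t 46.62 tcp [ 441.7 -212.5   70.4] x ax [ 0.945  0.328 -0.002] y ax [ 0.328 -0.945 -0.002] z ax [-0.003  0.001 -1.   ] g 70.2 F [ 0.3 -0.1  1.5] q [ 0.34  0.41 -0.03  2.12  0.02  0.62 -0.93]
[]Traceback (most recent call last):
  File "<stdin>", line 3, in <module>
IndexError: list index out of range
```

Run:
```python
from h import *
c=shot("wrist");r=rect(c,"block_c_mid",.024,.1);print(r);pose()
t=shot("top");print(rect(t,"block_c_mid",.024));mv([441.9,-213.1,3],109)
```

```text
[(0.6, array([ 443.1, -212.6]), array([82.6, 41.4]), 18.8, array([277., 184., 359., 342.]), 12996)]
t 46.82 tcp [ 443.8 -213.6   73.1] x ax [0.945 0.328 0.003] y ax [ 0.328 -0.945  0.002] z ax [ 0.004 -0.001 -1.   ] g 69.8 F [0.  1.1 0.8] q [ 0.34  0.4  -0.03  2.12  0.02  0.62 -0.93]
[]
shift cm [-0.14 -0.09  6.96] turn [ 0.1 -0.2  0.1]
```

```bash
python3 -m creep '[[-0.1,0,3,0,0,0,7],[-0.1,0,5.5,0,0,0,7],[-0.1,0,6.7,0,0,0,7],[-0.1,0,6.8,0,0,0,7],[-0.1,0,6.8,0,0,0,7],[-0.1,0,6.8,0,0,0,3],[-0.1,0,6.8,0,0,0,3],[-0.1,0,6.8,0,0,0,3],[-0.1,0,6.8,0,0,0,3],[-0.1,0,6.8,0,0,0,3],[-0.1,0,6.8,0,0,0,3]]' 50
python3 - <<'E'
from h import *
pose()
E
python3 -m creep '[[0,0,-1,0,0,0,3],[0,0,-4,0,0,0,3],[0,0,-8,0,0,0,3],[0,0,-12,0,0,0,3],[0,0,-16,0,0,0,3],[0,0,-20,0,0,0,3],[0,0,-24,0,0,0,3],[0,0,-28,0,0,0,3],[0,0,-30,0,0,0,3],[0,0,-30,0,0,0,3]]' 50
python3 - <<'E'
from h import *
pose();mv([627.4,3,310],-4.7)
E
```

```text
t: 47.83
tool_pos: [0.4436, -0.2143, 0.0061]
ee_rot: [3.096, 0.521, 0.008]
ft_force: [-1.0, 0.3, 5.3]
grip_width: 0.481
t 47.83 tcp [ 443.6 -214.3    6.1] x ax [0.945 0.327 0.005] y ax [ 0.327 -0.945  0.003] z ax [ 0.006 -0.002 -1.   ] g 41.1 F [-1.   0.3  5.3] q [ 0.34  0.53 -0.02  2.14  0.03  0.46 -0.94]
t: 48.67
tool_pos: [0.4439, -0.2146, 0.3127]
ee_rot: [3.09, 0.52, 0.023]
ft_force: [0.9, 0.3, -1.8]
grip_width: 0.482
t 48.67 tcp [ 443.9 -214.6  312.7] x ax [0.945 0.327 0.013] y ax [ 0.327 -0.945  0.01 ] z ax [ 0.016 -0.005 -1.   ] g 41.1 F [ 0.9  0.3 -1.8] q [ 0.34  0.09 -0.02  1.88  0.    1.15 -0.92]
shift cm [ 24.45 -14.57   0.45] turn [  0.9  -0.3 -66.2]
```

```bash
python3 -m creep '[[2,-1,0,0,0,-7,3],[5,-3,0,0,0,-14,3],[8,-5,0,0,0,-21,3],[11,-7,0,0,0,-28,3],[14,-9,0,0,0,-35,3],[17,-11,0,0,0,-42,3],[20,-13,0,0,0,-49,3],[23,-14,0,0,0,-56,3],[24.5,-14.6,0,0,0,-63,3],[24.5,-14.6,0,0.9,-0.3,-66.2,3],[24.5,-14.6,0,0.9,-0.3,-66.2,3],[24.5,-14.6,0.4,0.9,-0.3,-66.2,3],[24.5,-14.6,3,0.9,-0.3,-66.2,3],[24.5,-14.6,6,0.9,-0.3,-66.2,3],[24.5,-14.6,8,0.9,-0.3,-66.2,3],[24.5,-14.6,8.5,0.9,-0.3,-66.2,3],[24.5,-14.6,8.5,0.9,-0.3,-66.2,3],[24.5,-14.6,8.5,0.9,-0.3,-66.2,3]]' 50
python3 - <<'E'
from h import *
pose();c=shot("wrist");pose();np.savez("w14.npz",W=c["W"],K=c["K"],img=c["img"]);i=c["img"][0:300,120:520];cv2.imwrite("pics/w14.png",cv2.resize(i,None,fx=2,fy=2,interpolation=cv2.INTER_CUBIC))
E
```

```text
t: 50.17
tool_pos: [0.6292, 0.0026, 0.2304]
ee_rot: [2.311, 2.125, 0.002]
ft_force: [-0.5, -0.6, -1.9]
grip_width: 0.48
t 50.17 tcp [629.2   2.6 230.4] x ax [0.084 0.996 0.   ] y ax [ 0.996 -0.084  0.002] z ax [ 0.002 -0.    -1.   ] g 41.0 F [-0.5 -0.6 -1.9] q [ 0.11  0.42 -0.29  1.66  0.13  1.08 -0.3 ]
t 50.22 tcp [629.8   2.8 231.2] x ax [0.083 0.997 0.   ] y ax [ 0.997 -0.083  0.004] z ax [ 0.004  0.    -1.   ] g 40.8 F [ 0.5 -0.2 -1.8] q [ 0.11  0.42 -0.29  1.66  0.13  1.08 -0.3 ]
```

View pics/w14.png

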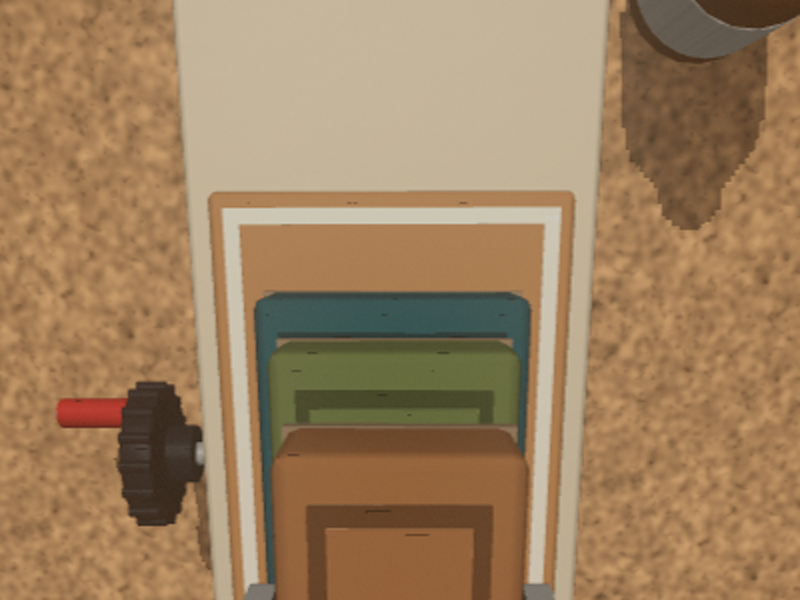

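Run:
```python
from h import *
d=np.load("w14.npz");c={"W":d["W"],"K":d["K"]};T0=np.array([629.2,2.6])
f=lambda p:np.array(p)/2+np.array([120,0])
e=np.array([.083,.9965]);n=np.array([.9965,-.083])
def s(name,pts,z):
    P=unproj(c,[f(p) for p in pts],z/1000)[:,:2]*1000-T0
    print(name,"along",(P@e).round(1),"across",(P@n).round(1),"mid",(P@n).mean().round(1))
s("plaque",[(209,192),(574,192)],154)
s("A",[(257,308),(530,308)],178)
s("B bottom end",[(395,342)],178)
s("B top",[(271,360),(519,360)],202);s("B groove",[(295,390),(493,390)],202)
zb=230.4-6.1
s("C bottom end",[(395,428)],zb)
s("C top",[(275,462),(525,462)],zb+24);s("C groove",[(307,506),(492,506)],zb+24)
mv([629.2,2.6,230])
```

```text
plaque along [83. 83.] across [-48.2  43.7] mid -2.3
A along [56.2 56.2] across [-33.5  30.1] mid -1.7
B bottom end along [48.3] across [-1.4] mid -1.4
B top along [47.5 47.5] across [-27.1  24.4] mid -1.3
B groove along [41.2 41.2] across [-22.3  19.2] mid -1.5
C bottom end along [38.1] across [-1.3] mid -1.3
C top along [38. 38.] across [-20.   19.1] mid -0.4
C groove along [30.8 30.8] across [-15.2  14.2] mid -0.5
shift cm [-0.03 -0.06  0.12] turn [0. 0. 0.]
```

```bash
python3 -m creep '[[-0.05,-0.14,0.8,0,0,0,3],[-0.05,-0.14,1.5,0,0,0,3],[-0.05,-0.14,1.9,0,0,0,3],[-0.05,-0.14,2.15,0,0,0,3],[-0.05,-0.14,2.25,0,0,0,3],[-0.05,-0.14,2.25,0,0,0,3]]'
python3 - <<'E'
from h import *
pose();mv([628.2,2.1,208],-4.7)
E
```

```text
t: 50.72
tool_pos: [0.6283, 0.0025, 0.2086]
ee_rot: [2.311, 2.125, 0.004]
ft_force: [0.4, -0.1, -1.9]
grip_width: 0.48
t 50.72 tcp [628.3   2.5 208.6] x ax [0.083 0.997 0.   ] y ax [ 0.997 -0.083  0.003] z ax [ 0.003  0.    -1.   ] g 41.0 F [ 0.4 -0.1 -1.9] q [ 0.11  0.44 -0.29  1.68  0.14  1.04 -0.3 ]
shift cm [-0.04 -0.01  0.06] turn [ 0.2 -0.  -0.1]
```

```bash
python3 -m creep '[[-0.02,0,0.05,0,0,0,3],[-0.02,0,0.1,0,0,0,3],[-0.02,0,0.1,0,0,0,3]]'
python3 -m creep '[[0,0,0,0,0,0,4.5],[0,0,0,0,0,0,5.5],[0,0,0,0,0,0,6.5],[0,0,0,0,0,0,7],[0,0,-2,0,0,0,7],[0,0,-6,0,0,0,7],[0,0,-10,0,0,0,8],[0,0,-12,0,0,0,8],[0,0,-12,0,0,0,8],[0,0,-12,0,0,0,8]]'
python3 - <<'E'
from h import *
pose();c=shot("wrist");print([rect(c,f"block_{k}_mid",z) for k,z in(("c",.226),("b",.202),("a",.178))])
np.savez("w15.npz",W=c["W"],K=c["K"],img=c["img"])
t=shot("top");s=shot("scene");print("jar",rect(s,"slip_jar_mid",.057),"d",rect(t,"block_d_mid",.024),rect(s,"block_d_mid",.024))
a=cv2.resize(s["img"][150:350,220:540],(800,500),interpolation=cv2.INTER_CUBIC);cv2.imwrite("pics/s15.png",a)
E
```

```text
t: 50.97
tool_pos: [0.6286, 0.0024, 0.2082]
ee_rot: [2.31, 2.125, 0.005]
ft_force: [-1.5, -0.3, 2.8]
grip_width: 0.482
t: 51.8
tool_pos: [0.6288, 0.0024, 0.3296]
ee_rot: [2.309, 2.124, 0.008]
ft_force: [-0.8, -0.3, -0.5]
grip_width: 0.933
t 51.80 tcp [628.8   2.4 329.6] x ax [0.083 0.997 0.001] y ax [ 0.996 -0.083  0.007] z ax [ 0.007  0.    -1.   ] g 79.7 F [-0.8 -0.3 -0.5] q [ 0.12  0.34 -0.29  1.54  0.1   1.27 -0.27]
[[(0.84, array([628.3,   4.2]), array([82.2, 42.7]), 84.2, array([286., 169., 352., 296.]), 8438)], [(0.67, array([627.7,   3.9]), array([99.3, 53.5]), 85.4, array([275., 149., 358., 295.]), 2957)], [(0.76, array([627.3,   2.7]), array([118.6,  65.2]), 85.3, array([271., 137., 362., 296.]), 2601)]]
jar [(0.95, array([603.5, 315.4]), array([68.6, 37. ]), -18.9, array([481., 269., 495., 296.]), 335)] d [] []
```

View pics/s15.png

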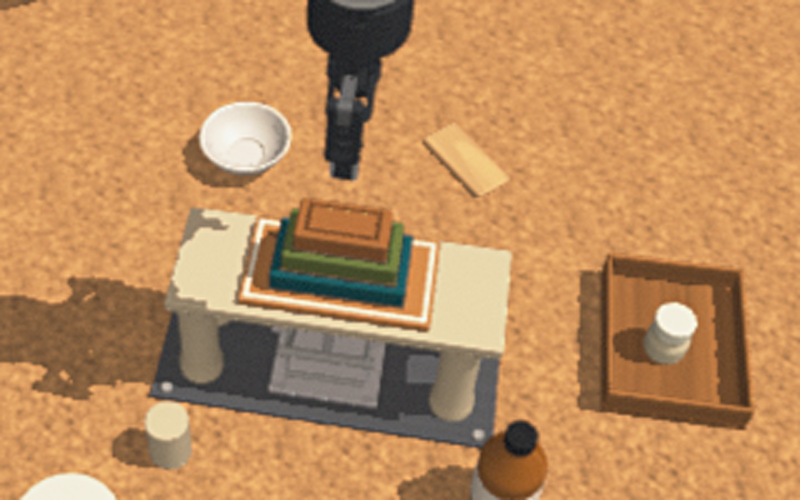

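```bash
python3 -c "
from rig import order
print(order.job_done())"
```

```text
the job is handed in; nothing more can be done
None
```

The job is done and handed in at about 52 s of the 210 s allowed. Only the slip jar was on the plaque. Three press blocks were on the bench: teal, olive and brown. The cream block was in neither overview picture.

- **Jar:** I moved it into the tool tray, and the last scene picture shows it standing upright there.
- **Jack:** I pinched the handle and raised the platform about 25 mm. In one small test step it went roughly 0.3 mm too far and briefly lifted the batt by that much. I turned it back about 12°. The next check, before the blocks went on, showed the batt within about 0.1 mm of its earlier resting height with the platform at contact. I did not look at the gap again once the blocks were on.
- **Blocks:** I stacked them teal, olive, brown, lengthways along the plaque, using close-up checks before setting each one down.
    - **Final check:** the three block centres agree within about 1.5 mm and their directions within about 1.2°. The brown block reads about 1° off the others.
    - **Centring:** when it was placed, the teal block was about 1 mm or less from the plaque's centre.
- **Other things:** the bowl, rib, bottle and spare prop look unmoved in the last picture. The oxide jar was outside that crop, and I went nowhere near it.

One disagreement between checks: different cameras put the batt's sideways position up to about 4 mm apart. I therefore centred each block on what it was resting on, seen in the same close-up.

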